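# Sort the returned syringes by plunger for the tube post

## Robot

A 7-joint arm with a two-finger parallel gripper is mounted at the origin on the work surface. World frame = base frame: x ahead of the robot, y to its left, z up, the work surface at z = 0. Lengths are in mm, angles in rad, forces in N, time in s.
With the tool pointing down it reaches from about 350 to 900 mm from the base axis. Payload 8.1 kg.
Tool frame: the origin (TCP) lies on the centre line of the jaws, within the pads' length; the fingertips stand 14 mm ahead of it and the grasp point (between the pads) lies 5 mm behind it; z points along the fingers, y is the line along which they close (so a half turn about z gives the same grasp; the last joint's range is limited). The gripper opens to 85 mm and grips with 20 to 120 N. Pads are 22 mm wide; open, the fingers measure 114 mm over their backs; the gripper's body (76 mm by 85 mm) begins 54 mm behind the grasp point. The pads swing forward as they close: fully open they stand 13 mm farther back than shut.
Start: joints at [-1.283, 0.434, 0.025, 1.573, -0.012, 1.134, -0.075], TCP at [238.108, 577.881, 205.723] pointing down, gripper open.
Joint ranges: [-2.62, 2.62], [-0.44, 2.09], [-1.27, 1.32], [0.08, 2.57], [-1.32, 4.46], [0.12, 2], [-2.74, 2.74]. Speed limits (rad/s): [2.22, 2.22, 3.01, 3.01, 3.14, 3.14, 3.14].

## Interface

Orientations are given as a unit quaternion [w, x, y, z].
In Python, from cell import arm gives the robot as it stands.
- The arm moves only by the tool jog_arm, never from a script. Its argument "motion" is a list of rows, each a list of 3 entries, a list of its own where there are three numbers: the shift along the tool's x, y, z in units of 30 mm (1.0 is 30 mm), then the turn, a rotation vector about the tool's x, y, z in units of 8 degrees (1.0 is 8 degrees), then the finger opening in mm, from 0 to 85.4. A call has 1 to 5 rows; each row shifts and turns the commanded pose from where the row before left it, along the tool's axes as they then stand; what a row does not reach is not made up. A row lasts 1/8 s, in which the tool goes at most 62.5 mm and 10.7 degrees, less where a joint would pass 70% of its speed; a pose out of reach is approached as far as the arm can. A call is refused whole if a number of a shift passes 1 or a number of a turn 1, either way. A call with a gripper value outside its range is refused whole. The fingers move at their own pace and stop on an object; the grip force is fixed at half the most. Time passes only in rows, so rows that do not move let the fingers close. It gives the time, the measured TCP pose, the force, the opening and the grip force at its end, in the units of the state.
- arm.read_state(): the state, without advancing time (a new reading comes with each control period).
- arm.read_camera(name): name is "scene" or "top" or "wrist"; returns a dict with "color" (480x640x3 uint8, red, green, blue), "fx", "fy", "cx", "cy" (pixels), "pose" (4x4, takes a point from camera to world coordinates). Camera axes: x right, y down, z forward; pixel columns grow to the right and rows downward; lengths in mm; the calibration is good to about 2 mm. A picture is of the moment at which its call begins. There is no depth.
- arm.sign_off(): hands the job in; it is judged then, once.
The state is a dict: "time": time; "q": joint angles; "joint_vel": joint speeds; "joint_torque": joint torques, N m; "position": TCP position; "orientation": TCP orientation; "ft_force": force on the tool from outside, world axes, zero at the start; "moment": the same for the moment, N m; "grip_width": opening from 0.0 (shut) to 1.0 (fully open); "gripper_force": force on a finger pad.
Only numpy, scipy, OpenCV 4.12 (cv2) and the standard library are available. Lean on these libraries where they do the work, as an engineer would, in place of code of your own. Each camera call takes 0.05 s, during which the arm holds its last target. There are 200 camera calls.

## Task

Swing the hold-down bar of the syringe rack up and over until it lies open in front, then sort the syringes: take out those whose plunger is pulled well out and lay each one gently, not dropped, in a pair of notches of the grey dispatch tray, level and with its flange outside the ribs, without pushing its plunger in. Those with the plunger pushed in stay hanging in the rack; if such a plunger still stands about a centimetre out, press it gently fully home where it hangs. Leave the bar open and do not shove the other things on the desk about.

Things in the scene. Friction and masses are not known exactly. Their poses are not given: they have to be found in the camera images.
- syringe_a: clear dry 50 ml syringe, 70 g. Origin: on the axis, mid-barrel; x: along the axis to the plunger end, z: the side facing up in the rack. Barrel 30 mm dia, x -52 to +52 mm; flange x +52 to +57, 46 wide (y), 32 high (z); nozzle x -52 to -72; thumb disc 32 mm dia, outer face at x +70 mm plus the plunger joint value. Starts hung by its flange in a rack slot, nose low, x 30 deg above level
- syringe_b: another of the four like syringe_a (same sizes and origin; they differ only in the plunger); in its slot the barrel has 2 mm of play each side
- syringe_c: another of the four like syringe_a (same sizes and origin; they differ only in the plunger); in its slot the barrel has 2 mm of play each side
- syringe_d: another of the four like syringe_a (same sizes and origin; they differ only in the plunger); in its slot the barrel has 2 mm of play each side
- plunger_a (a joint): how far the plunger of syringe_a stands out, m, along the syringe's x: 0 = pushed fully home against its stop. At the start 0 to 0.001 (home), 0.008 to 0.014 (pushed in but not quite home) or 0.035 to 0.055 (pulled out). It needs about 3 N to slide and stays where it is left; pushed along the barrel the syringe braces on the rack by its flange
- plunger_b (a joint): how far the plunger of syringe_b stands out, m, along the syringe's x: 0 = pushed fully home against its stop. At the start 0 to 0.001 (home), 0.008 to 0.014 (pushed in but not quite home) or 0.035 to 0.055 (pulled out). It needs about 3 N to slide and stays where it is left; pushed along the barrel the syringe braces on the rack by its flange
- plunger_c (a joint): how far the plunger of syringe_c stands out, m, along the syringe's x: 0 = pushed fully home against its stop. At the start 0 to 0.001 (home), 0.008 to 0.014 (pushed in but not quite home) or 0.035 to 0.055 (pulled out). It needs about 3 N to slide and stays where it is left; pushed along the barrel the syringe braces on the rack by its flange
- plunger_d (a joint): how far the plunger of syringe_d stands out, m, along the syringe's x: 0 = pushed fully home against its stop. At the start 0 to 0.001 (home), 0.008 to 0.014 (pushed in but not quite home) or 0.035 to 0.055 (pulled out). It needs about 3 N to slide and stays where it is left; pushed along the barrel the syringe braces on the rack by its flange
- rack: fixed rack (dark grey rails, steel sides), origin under its centre, footprint 180 (x) by 370 mm (y); slopes up along its +x at 30 deg. The barrels lie side by side, axes in its x-z plane, at y -120, -40, +40, +120 mm. To take one out, lift it square to the slope or straight up
- rack_middle (a point): point in the rack's mid plane at mid-barrel, on the barrels' axis plane: rack x -18 mm, 102 mm above the rack's underside. Barrels rest on two comb rails 6 mm thick, one 40 mm below and one 50 mm above mid-barrel along the slope; teeth reach up to the barrel axis; fingers have 80 mm between the rails and free depth beneath
- bar (a joint): angle of the rack's hold-down bar, rad: 0 to 0.05 = closed over the barrels; grows as it swings up and over towards the rack's low front (-x); upright at about 0.90; let go past about 1.05 it falls open by itself to its stop at 2.6, in front of the rack. Light hinge; bar 0.2 kg
- bar_grip (a point): middle of the hold-down bar: steel rod along the rack's y, 10 mm thick, 378 mm long, here with a black sleeve 13 mm thick, 36 mm long, midway between the two inner syringes. Closed, it crosses the barrels 18 mm up-slope of mid-barrel, 3 mm clear above them. Side arms 8 mm thick at y +-189 mm join it to the hinge
- bar_hinge (a point): on the bar's hinge axis (along the rack's y), mid-rack, at the low front end; the bar swings about it at a radius of 86 mm
- tray: fixed grey tray, 270 (x) by 180 (y), walls 22 mm high, origin under its centre. Two ribs across it (8 mm thick, at x +-35, tops 40 mm up) each have two 90 deg V notches at y +-37.5, 44 wide at the top: two syringes lie side by side along x. Seated: axis level, 39 mm above the underside, mid-barrel at x = 0 within 16 mm, flange outside the ribs, either way round
- tape: bystander: roll of packing tape lying flat, 100 mm across, 48 mm high, hole 76 mm; origin under its centre
- stapler: bystander: black desk stapler, 150 x 36 x 55 mm, origin under its centre
- pen_cup: bystander: black pen cup with pens, 76 mm across, 160 mm high over the pens, origin under its centre
- scanner: bystander: hand barcode scanner lying down, 200 x 65 x 39 mm, origin under its middle
- carrier: bystander: tube-post carrier standing on end, 114 mm across, 245 mm high, origin under its centre
- mouse: bystander: computer mouse, 105 x 60 x 30 mm, origin under its centre
Not all that is in view belongs to the job. Leave any green or purple look-alike of the syringe_d alone.

How it is judged (in metres and radians):
On the way:
1. the hold-down bar lies open with all four syringes still in the rack (value of joint bar above 2.2 rad and distance of each of syringe_a, syringe_b, syringe_c, syringe_d from where it was at the start of the episode below 0.02 m), for 0.2 s.
At the end, for the whole second after the job is handed in: Both pulled-out syringes rest in tray notches (axis 34-45 mm above its underside, mid-barrel within 16 mm of mid-ribs, within 0.1 rad of its length), plungers out over 28 mm; both pushed-in ones still in the rack (moved under 12 mm, plungers within 2 mm of home); bar open past 2.2 rad; all at rest (z of syringe_a in the frame of tray between 0.034 and 0.045 m and x of syringe_a in the frame of tray between -0.016 and 0.016 m and y of syringe_a in the frame of tray between -0.055 and 0.055 m and angle between the x axis of each of syringe_a, syringe_b and the x axis of tray, either way round below 0.1 rad and value of joint each of plunger_a, plunger_b above 0.028 m and linear speed of each of syringe_a, syringe_b, syringe_c, syringe_d below 0.02 m/s and z of syringe_b in the frame of tray between 0.034 and 0.045 m and x of syringe_b in the frame of tray between -0.016 and 0.016 m and y of syringe_b in the frame of tray between -0.055 and 0.055 m and distance of each of syringe_c, syringe_d from where it was at the start of the episode below 0.012 m and value of joint each of plunger_c, plunger_d below 0.002 m and value of joint bar above 2.2 rad); the robot touches nothing.
It fails at once if a bystander (tape, stapler, pen cup, scanner, carrier or mouse) is shoved more than 40 mm (distance of any of tape, stapler, pen_cup, scanner, carrier, mouse from where it was at the start of the episode above 0.04 m).
It fails at once if a syringe is dropped or flung: faster than 0.45 m/s with no finger on it ((linear speed of syringe_a above 0.45 m/s and contact force between the fingers and syringe_a below 0.05 N) or (linear speed of syringe_b above 0.45 m/s and contact force between the fingers and syringe_b below 0.05 N) or (linear speed of syringe_c above 0.45 m/s and contact force between the fingers and syringe_c below 0.05 N) or (linear speed of syringe_d above 0.45 m/s and contact force between the fingers and syringe_d below 0.05 N)).
It fails at once if a syringe is pressed hard into the tray (sum of contact forces over 60 N) (contact force between any of syringe_a, syringe_b, syringe_c, syringe_d and tray above 60 N).
It fails at once if a pushed-in syringe is pressed or squeezed with more than 40 N (contact force between the fingers and syringe_c above 40 N or contact force between the fingers and syringe_d above 40 N).
It also fails if it takes over 72 s, if anything falls off the work surface, if the arm or the gripper's body presses on something with over 40 N, if the wrist force passes 120 N, or if a joint passes its speed limit or range.

## Working session

There is one attempt and no reset: what is moved stays moved. The work goes in short steps, Python scripts to look and compute and a tool call to move; the robot and the scene stay as the last step left them, time stands still between calls to the robot, and variables do not carry over. Pictures are saved under pics/ and viewed, at most 10 in all, crops included, and the job is handed in when it is done.

Besides the shell and the picture viewer there is one more tool, called after ">>>" by a JSON object that holds its "name" and its "arguments". jog_arm: Moves the arm, as the interface text tells. Its arguments: {"type":"object","properties":{"motion":{"type":"array","items":{"type":"array"}}},"required":["motion"]}

```bash
ls; mkdir -p pics; python3 - <<'E'
from cell import arm
import cv2,numpy as np
for n in ["scene","top"]:
    c=arm.read_camera(n); cv2.imwrite(f"pics/{n}0.png",c["color"][:,:,::-1]); np.savez(f"{n}0.npz",**c)
    print(n,c["fx"],c["cx"],c["cy"],np.round(c["pose"],3).tolist())
s=arm.read_state(); print(s["position"],s["orientation"],s["time"])
E
```

```text
pics
scene 457.92030185094694 320.1025358234193 239.38793311939324 [[-0.755, 0.57, -0.325, 1005.119], [0.656, 0.656, -0.373, 495.491], [0.0, -0.495, -0.869, 1252.302], [0.0, 0.0, 0.0, 1.0]]
top 465.14559812181074 324.60561482157743 242.07669571043118 [[0.008, -0.997, 0.074, 490.676], [-1.0, -0.01, -0.021, 10.667], [0.022, -0.073, -0.997, 1309.345], [0.0, 0.0, 0.0, 1.0]]
[237.94083807 577.39997095 205.01218769] [-6.53556222e-05  1.94175498e-01  9.80966550e-01 -7.07281813e-04] 0.1
```

View pics/top0.png

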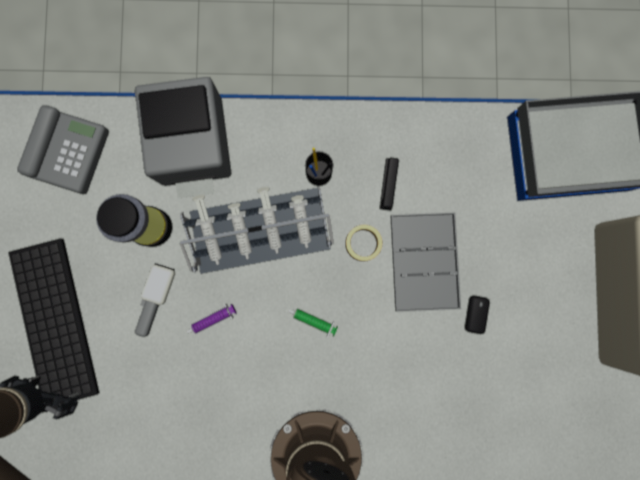

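View pics/scene0.png

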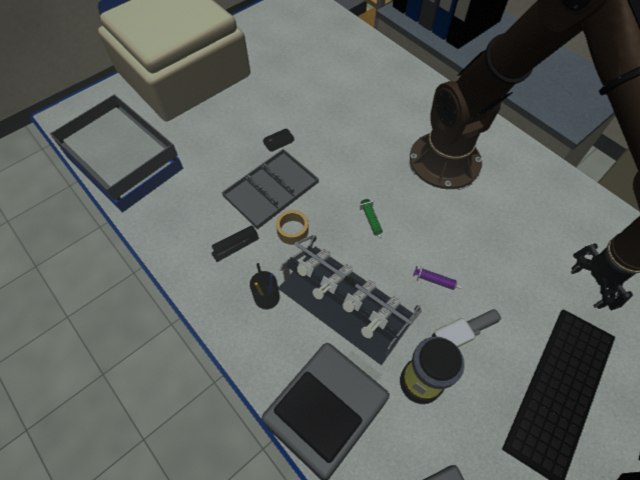

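Top view: the rack is at (256,233), its bar runs (186,238)–(328,215), and the tray is at (425,262). Syringe candidates are four clear ones at (208,228), (240,230), (270,220) and (303,220), which are the ones I want. The purple (213,318) and green (316,321) ones are look-alikes to leave. I'll check this in one close crop and find the tray contour.

```bash
cat > h.py <<'E'
import numpy as np,cv2
from scipy.spatial.transform import Rotation as R
def ray(c,u,v):
    P=np.array(c["pose"]); d=P[:3,:3]@[(u-c["cx"])/c["fx"],(v-c["cy"])/c["fy"],1]; return P[:3,3],d/np.linalg.norm(d)
def plane(c,u,v,z):
    o,d=ray(c,u,v); return o+d*(z-o[2])/d[2]
def proj(c,p):
    P=np.array(c["pose"]); q=P[:3,:3].T@(np.asarray(p,float)-P[:3,3]); return np.array([c["fx"]*q[0]/q[2]+c["cx"],c["fy"]*q[1]/q[2]+c["cy"]])
def tri(c1,a,c2,b):
    o1,d1=ray(c1,*a);o2,d2=ray(c2,*b); t=np.linalg.lstsq(np.c_[d1,-d2],o2-o1,rcond=None)[0]
    p,q=o1+t[0]*d1,o2+t[1]*d2; return (p+q)/2,np.linalg.norm(p-q)
E
python3 - <<'E'
from h import *
c=dict(np.load("top0.npz")); im=c["color"][:,:,::-1]
s=im[178:278,178:338]; s=cv2.resize(s,None,fx=5,fy=5,interpolation=cv2.INTER_CUBIC)
s=cv2.convertScaleAbs(s,alpha=1.5,beta=0);cv2.imwrite("pics/rack1.png",s)
g=im[180:330,380:475].astype(int); m=(cv2.cvtColor(g.astype(np.uint8),cv2.COLOR_BGR2GRAY)<140).astype(np.uint8)
m=cv2.morphologyEx(m,cv2.MORPH_OPEN,np.ones((9,9)))
k=max(cv2.findContours(m,0,2)[0],key=cv2.contourArea); r=cv2.minAreaRect(k); b=cv2.boxPoints(r)+[380,180]
print(r,b)
w=np.array([plane(c,*p,22)for p in b]);print(w.round(1),w.mean(0),[np.linalg.norm(w[i]-w[i-1])for i in range(4)])
E
```

```text
((44.98005294799805, 81.60100555419922), (96.9788589477539, 66.31715393066406), 87.1375961303711) [[389.44140053 214.82793427]
 [455.67581177 211.51621246]
 [460.51870728 308.37408447]
 [394.28429413 311.68579102]]
[[ 663.9 -197.7   22. ]
 [ 675.4 -384.2   22. ]
 [ 405.6 -394.4   22. ]
 [ 395.3 -210.6   22. ]] [ 535.04554184 -296.72565783   22.        ] [np.float64(268.86207219273234), np.float64(186.89487465847924), np.float64(269.90026272715767), np.float64(184.07572419508836)]
```

View pics/rack1.png

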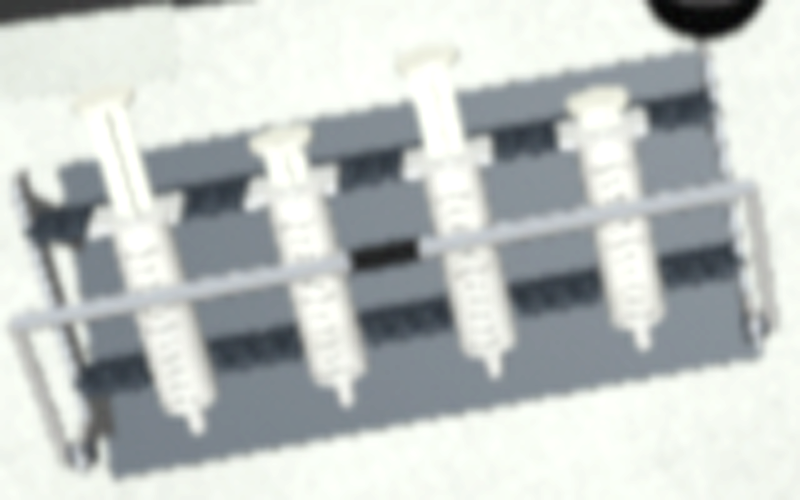

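The crop confirms four clear syringes. In crop pixels, #1 (disc 107,98) and #3 (428,58) are pulled out. #2 (282,140) stands about 1 cm out, and #4 (598,95) looks home. The bar's black sleeve is at (386,252).

```bash
cat >> h.py <<'E'
class Rack:
    def __init__(s,o,yaw): s.o=np.array([o[0],o[1],0.]); s.R=R.from_euler('z',yaw).as_matrix()
    def w(s,p): return s.o+s.R@np.asarray(p,float)
    def syr(s,y,t,n=0): # t along axis from mid-barrel, n square to slope
        c,k=np.cos(np.pi/6),.5; return s.w([-18+t*c-n*k,y,102+t*k+n*c])
E
python3 - <<'E'
from h import *
c=dict(np.load("top0.npz")); sc=dict(np.load("scene0.npz"))
a=lambda u,v:(u/5+178-.4,v/5+178-.4)
e1,e2,m=[plane(c,*a(*p),131) for p in [(18,322),(750,187),(386,252)]]
d=e1-e2; yaw=np.arctan2(-d[0],d[1]); print(e1,e2,m,np.linalg.norm(d),np.degrees(yaw))
mid=(e1+e2)/2*.5+m*.5
r=Rack((0,0),yaw); o=mid-r.R@[-13.9,0,131]; r=Rack(o,yaw); print("rack",o)
for n,y,p in [(1,120,(107,98)),(2,40,(282,135)),(3,-40,(428,58)),(4,-120,(598,95))]:
    # disc: find t whose projection is nearest
    for lab,q in [("disc",p)]:
        ts=np.arange(40,140.); pr=np.array([proj(c,r.syr(y,t)) for t in ts]); i=np.argmin(np.linalg.norm(pr-a(*q),axis=1)); print(n,ts[i],pr[i]*1-a(*q))
for y,f in [(120,(137,213)),(40,(291,186)),(-40,(448,160)),(-120,(603,130))]:
    print((proj(c,r.syr(y,54.5))+.4-178)*5,f)
g=sc["color"].astype(int)
print("sleeve in scene",proj(sc,r.w([-13.9,0,131])))
# discs candidates in scene
from cell import arm
s=arm.read_state();print(R.from_quat(s["orientation"][[1,2,3,0]]).as_matrix().round(3))
im=sc["color"][225:365,270:430,::-1];cv2.imwrite("pics/rack2.png",cv2.convertScaleAbs(cv2.resize(im,None,fx=4,fy=4,interpolation=2),alpha=1.5))
w=arm.read_camera("wrist");P=np.array(w["pose"]);T=np.eye(4);T[:3,:3]=R.from_quat(s["orientation"][[1,2,3,0]]).as_matrix();T[:3,3]=s["position"];print((np.linalg.inv(T)@P).round(3),w["fx"])
E
```

```text
[574.14266994 347.30859808 131.        ] [646.95877388 -21.70952399 131.        ] [611.6320174 162.8488218 131.       ] 376.1336988471452 11.162426262585594
rack [ 6.24728414e+02  1.65515095e+02 -5.68434189e-14]
1 117.0 [-0.37262642  0.2434028 ]
2 82.0 [-0.13700429  0.02497379]
3 108.0 [-0.12871781  0.07673924]
4 73.0 [-0.17272189 -0.07416077]
[138.17925408 213.425121  ] (137, 213)
[294.01963191 184.88996259] (291, 186)
[449.11911832 156.49046514] (448, 160)
[603.48298427 128.22566349] (603, 130)
sleeve in scene [349.47247541 281.41469168]
[[-0.925  0.381 -0.   ]
 [ 0.381  0.925 -0.001]
 [-0.    -0.001 -1.   ]]
[[ 1.00000e-03 -9.54000e-01 -2.99000e-01  7.77860e+01]
 [ 1.00000e+00  1.00000e-03 -1.00000e-03  1.11000e-01]
 [ 1.00000e-03 -2.99000e-01  9.54000e-01 -1.67395e+02]
 [ 0.00000e+00  0.00000e+00  0.00000e+00  1.00000e+00]] 349.2443303128698
```

View pics/rack2.png

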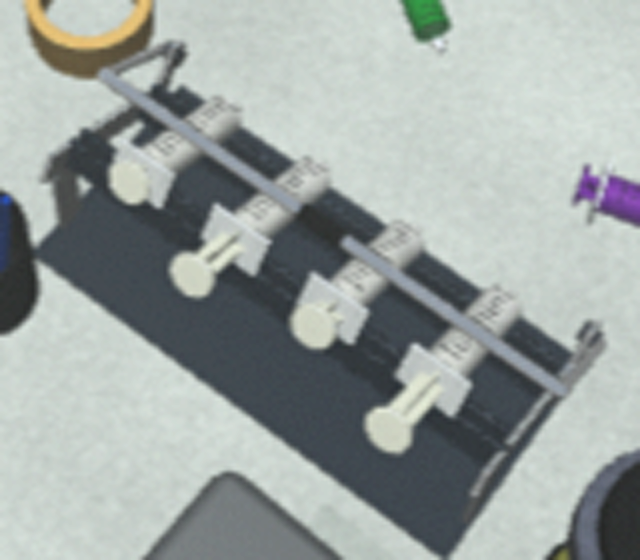

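```bash
cat >> h.py <<'E'
RK=Rack((624.7,165.5),np.radians(11.16))
def tool(yaw_y,tilt=0):  # yaw (deg, world) of tool y; pointing down, then tilt deg about tool y
    y=np.array([np.cos(np.radians(yaw_y)),np.sin(np.radians(yaw_y)),0]); z=np.array([0,0,-1.]); x=np.cross(y,z)
    return R.from_matrix(np.c_[x,y,z])*R.from_euler('y',tilt,degrees=True)
def plan(wps,start=None):
    """wps: list of (pos,Rot,grip,nrows). prints rows."""
    if start is None:
        from cell import arm
        s=arm.read_state(); p,q=np.array(s["position"]),R.from_quat(np.array(s["orientation"])[[1,2,3,0]])
    else: p,q=start
    out=[]
    for P,Q,g,n in wps:
        rv=(q.inv()*Q).as_rotvec(); p0,q0=p,q
        need=max(np.abs(q.inv().apply(P-p)).max()/29,np.degrees(np.linalg.norm(rv))/8); n=max(n,int(np.ceil(need)))
        for i in range(1,n+1):
            tp=p0+(P-p0)*i/n; tq=q0*R.from_rotvec(rv*i/n)
            a=np.round(q.inv().apply(tp-p)/30,2)+0; b=np.round(np.degrees((q.inv()*tq).as_rotvec())/8,2)+0
            out.append([a.tolist(),b.tolist(),g]); p=p+q.apply(a*30); q=q*R.from_rotvec(np.radians(b*8))
        print("--",len(out))
    for i in range(0,len(out),5): print(str(out[i:i+5]).replace(" ",""))
    return p,q
E
python3 - <<'E'
from h import *
T=tool(11.16)
A=RK.w([-13.9,0,260])
plan([(np.array([300,480,290.]),T,34,0),(A,T,34,0)])
print(A)
E
```

```text
-- 8
-- 21
[[[-0.39,-0.28,-0.35],[0.0,0.0,0.88],34],[[-0.43,-0.22,-0.36],[0.0,0.0,0.88],34],[[-0.45,-0.18,-0.35],[0.0,0.0,0.89],34],[[-0.47,-0.11,-0.35],[0.0,0.0,0.88],34],[[-0.47,-0.06,-0.36],[0.0,0.0,0.88],34]]
[[[-0.49,0.0,-0.35],[0.0,0.01,0.88],34],[[-0.47,0.06,-0.35],[-0.01,0.0,0.88],34],[[-0.47,0.12,-0.36],[0.0,0.0,0.89],34],[[-0.95,0.63,0.08],[0.0,0.0,0.0],34],[[-0.95,0.62,0.07],[0.0,0.0,0.0],34]]
[[[-0.96,0.63,0.08],[0.0,0.0,0.0],34],[[-0.95,0.62,0.08],[0.0,0.0,0.0],34],[[-0.95,0.63,0.07],[0.0,0.0,0.0],34],[[-0.95,0.62,0.08],[0.0,0.0,0.0],34],[[-0.95,0.63,0.08],[0.0,0.0,0.0],34]]
[[[-0.96,0.62,0.08],[0.0,0.0,0.0],34],[[-0.95,0.63,0.07],[0.0,0.0,0.0],34],[[-0.95,0.62,0.08],[0.0,0.0,0.0],34],[[-0.95,0.63,0.08],[0.0,0.0,0.0],34],[[-0.95,0.63,0.07],[0.0,0.0,0.0],34]]
[[[-0.96,0.62,0.08],[0.0,0.0,0.0],34]]
[611.06284181 162.80966239 260.        ]
```

>>> {"name": "jog_arm", "arguments": {"motion": [[[-0.39,-0.28,-0.35],[0,0,0.88],34],[[-0.43,-0.22,-0.36],[0,0,0.88],34],[[-0.45,-0.18,-0.35],[0,0,0.89],34],[[-0.47,-0.11,-0.35],[0,0,0.88],34],[[-0.47,-0.06,-0.36],[0,0,0.88],34]]}}

```text
time: 0.78
position: [277.0, 516.4, 258.8]
orientation: [0.0, 0.484, 0.875, -0.0]
ft_force: [0.3, -0.4, 0.1]
grip_width: 0.399
gripper_force: 0.0
```

>>> {"name": "jog_arm", "arguments": {"motion": [[[-0.49,0,-0.35],[0,0,0.88],34],[[-0.47,0.06,-0.35],[0,0,0.88],34],[[-0.47,0.12,-0.36],[0,0,0.89],34],[[-0.95,0.63,0.08],[0,0,0],34],[[-0.95,0.62,0.07],[0,0,0],34]]}}

```text
time: 1.4
position: [348.3, 431.0, 286.0]
orientation: [0.0, 0.635, 0.773, -0.0]
ft_force: [0.5, 0.8, -0.2]
grip_width: 0.398
gripper_force: 0.0
```

>>> {"name": "jog_arm", "arguments": {"motion": [[[-0.96,0.63,0.08],[0,0,0],34],[[-0.95,0.62,0.08],[0,0,0],34],[[-0.95,0.63,0.07],[0,0,0],34],[[-0.95,0.62,0.08],[0,0,0],34],[[-0.95,0.63,0.08],[0,0,0],34]]}}

```text
time: 2.02
position: [468.2, 308.7, 274.2]
orientation: [-0.0, 0.635, 0.772, -0.0]
ft_force: [0.2, 0.4, -0.5]
grip_width: 0.401
gripper_force: 0.0
```

>>> {"name": "jog_arm", "arguments": {"motion": [[[-0.96,0.62,0.08],[0,0,0],34],[[-0.95,0.63,0.07],[0,0,0],34],[[-0.95,0.62,0.08],[0,0,0],34],[[-0.95,0.63,0.08],[0,0,0],34],[[-0.95,0.63,0.07],[0,0,0],34]]}}

```text
time: 2.65
position: [587.8, 186.9, 262.7]
orientation: [-0.0, 0.635, 0.772, -0.0]
ft_force: [0.2, 0.3, -0.2]
grip_width: 0.4
gripper_force: 0.0
```

>>> {"name": "jog_arm", "arguments": {"motion": [[[-0.96,0.62,0.08],[0,0,0],34],[[0,0,0],[0,0,0],34],[[0,0,0],[0,0,0],34]]}}

```text
time: 3.02
position: [610.7, 163.5, 260.3]
orientation: [-0.0, 0.635, 0.772, -0.0]
ft_force: [-0.2, 0.5, 0.2]
grip_width: 0.402
gripper_force: 0.0
```

```bash
python3 - <<'E'
from h import *
from cell import arm
c=arm.read_camera("wrist");im=c["color"][:,:,::-1].copy()
s=arm.read_state();print(s["position"],s["orientation"],s["grip_width"],s["time"])
for p in [RK.w([-13.9,0,131]),RK.syr(40,54.5),RK.syr(-40,54.5),RK.syr(40,82),RK.syr(-40,108),RK.syr(40,-72),RK.syr(-40,-72),RK.w([-81,0,77.5])]:
    q=proj(c,p);print(q);cv2.drawMarker(im,tuple(int(v) for v in q),(0,0,255),0,10,1)
cv2.imwrite("pics/w1.png",im);np.savez("w1.npz",**c)
E
```

```text
[610.5246324  164.041012   260.41084998] [-4.41256980e-04  6.34787870e-01  7.72686330e-01 -3.22970988e-05] 0.3995979824150866 3.075
[325.66326286 221.42031179]
[376.56676409 175.22903162]
[372.62286833 263.2218284 ]
[408.38993869 177.40973608]
[431.77350018 274.93557063]
[260.38502446 167.26759969]
[264.37193264 241.78463464]
[259.91396387 208.10976231]
```

View pics/w1.png

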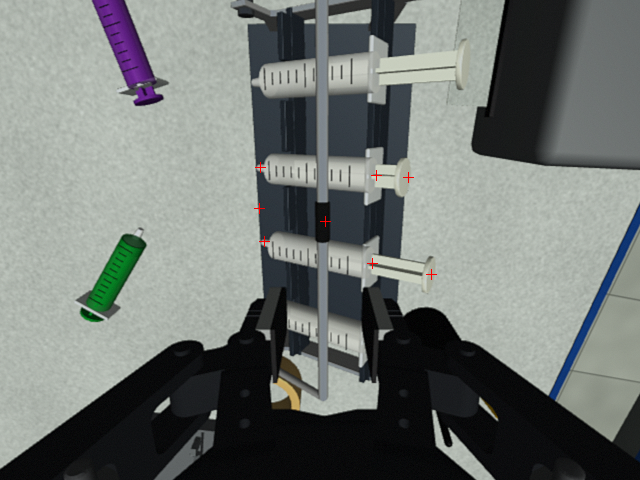

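The bar sleeve is at (322,221) against a predicted (325,221), so it sits about 2 mm toward rack -x. The four syringes match the model. I'll go down and grip the sleeve.

>>> {"name": "jog_arm", "arguments": {"motion": [[[0.03,-0.05,0.9],[0,0,0],34],[[0,0,0.9],[0,0,0],34],[[0,0,0.9],[0,0,0],34],[[0,0,0.9],[0,0,0],34],[[0,0,0.8],[0,0,0],34]]}}

```text
time: 3.7
position: [608.6, 165.2, 127.8]
orientation: [-0.0, 0.634, 0.773, 0.0]
ft_force: [0.1, -0.2, 0.8]
grip_width: 0.4
gripper_force: 0.0
```

>>> {"name": "jog_arm", "arguments": {"motion": [[[0,0,0],[0,0,0],34],[[0,0,0],[0,0,0],10],[[0,0,0],[0,0,0],10],[[0,0,0],[0,0,0],10],[[0,0,0],[0,0,0],10]]}}

```text
time: 4.32
position: [609.7, 163.7, 129.1]
orientation: [0.0, 0.635, 0.772, 0.0]
ft_force: [0.3, -0.7, -0.7]
grip_width: 0.118
gripper_force: 0.0
```

```bash
python3 - <<'E'
from h import *
from cell import arm
c=arm.read_camera("wrist");im=c["color"][:,:,::-1].copy()
print(proj(c,RK.w([-13.9,0,131])),proj(c,arm.read_state()["position"]))
cv2.imwrite("pics/w2.png",im)
E
```

```text
[328.47272544 286.29107503] [326.03548784 282.65159614]
```

View pics/w2.png

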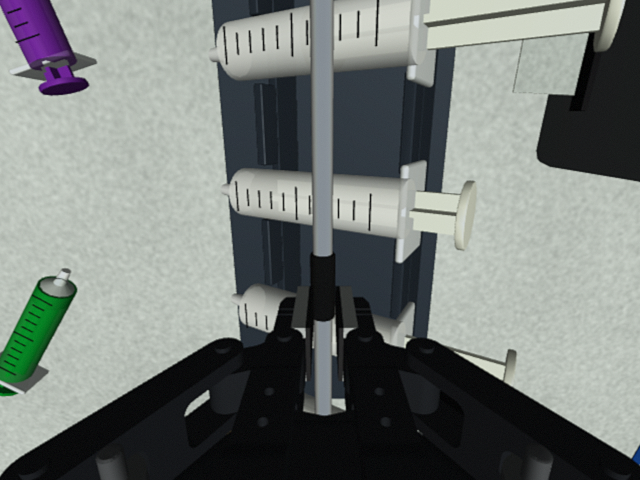

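The picture shows the sleeve at (322,290) between the pads. Opening reads 10 mm, so the pads are just touching the 10 mm rod. I'll squeeze further.

>>> {"name": "jog_arm", "arguments": {"motion": [[[0,0,0],[0,0,0],4],[[0,0,0],[0,0,0],4],[[0,0,0],[0,0,0],4]]}}

```text
time: 4.75
position: [609.5, 163.6, 128.6]
orientation: [-0.0, 0.635, 0.772, 0.0]
ft_force: [-0.5, 0.0, -0.1]
grip_width: 0.045
gripper_force: 0.0
```

```bash
python3 - <<'E'
from h import *
from cell import arm
c=arm.read_camera("wrist");im=c["color"][:,:,::-1].copy();t=arm.read_camera("top")["color"][178:278,178:338,::-1]
a=cv2.resize(im[230:430,210:430],None,fx=2.7,fy=2.7,interpolation=2)
cv2.imwrite("pics/w3.png",cv2.convertScaleAbs(a,alpha=1.8,beta=15))
E
```

```text
(no output)
```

View pics/w3.png

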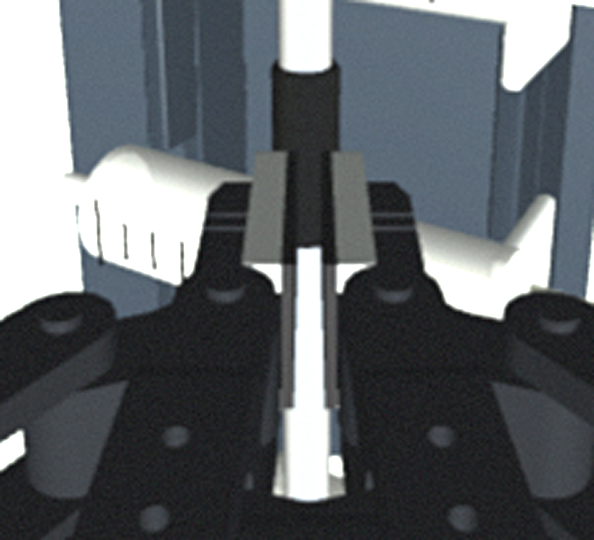

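```bash
python3 - <<'E'
from h import *
from cell import arm
t=dict(np.load("top0.npz"));sc=dict(np.load("scene0.npz"));w1=dict(np.load("w1.npz"))
c=arm.read_camera("wrist");np.savez("w3.npz",**c)
inv=lambda p:RK.R.T@(p-RK.o)
def show(n,r): print(n,inv(r[0]).round(1),round(r[1],1))
tp=(386/5+177.6,252/5+177.6)
show("sleeve top/scene",tri(t,tp,sc,(321.5/4+270-.4,223.5/4+225-.4)))
show("sleeve top/w1",tri(t,tp,w1,(322,221.5)))
show("sleeve scene/w1",tri(sc,(321.5/4+269.6,223.5/4+224.6),w1,(322,221.5)))
# sleeve ends
show("nozzle2 w1/w3",tri(w1,(254,169),c,(224,190)));print(inv(RK.syr(40,-72)))
show("disc2 w1/w3",tri(w1,(405,177),c,(468,215)));print(inv(RK.syr(40,80)))
# sleeve top end, blob in w1
for n,cc,roi in (("w1",w1,(195,250,300,345)),("w3",c,(240,292,300,345))):
    g=cc["color"][roi[0]:roi[1],roi[2]:roi[3]].max(2); col=(g<50); ys=np.where(col.sum(1)>5)[0]; print(n,ys.min()+roi[0],ys.max()+roi[0],[ (np.where(col[r])[0].min()+roi[2],np.where(col[r])[0].max()+roi[2]) for r in ys[[2,8]]])
show("sleeve top end w1/w3",tri(w1,(322,202),c,(323.5,254.5)))
print([ [int(x) for x in c["color"][y,300:345].mean(1)] for y in (200,)])
E
```

```text
sleeve top/scene [-14.4   0.  136.3] 1.5
sleeve top/w1 [-15.4   0.2 134.3] 3.5
sleeve scene/w1 [-17.1  -0.5 130.4] 0.4
nozzle2 w1/w3 [-94.3  33.3  27. ] 1.6
[-80.35382907  40.          66.        ]
disc2 w1/w3 [ 52.2  39.  134.2] 0.4
[ 51.2820323  40.        142.       ]
w1 195 241 [(np.int64(300), np.int64(306)), (np.int64(300), np.int64(329))]
w3 254 291 [(np.int64(300), np.int64(336)), (np.int64(300), np.int64(336))]
sleeve top end w1/w3 [-16.9  16.8 128.6] 0.4
[[206, 207, 206, 206, 205, 204, 207, 210, 171, 70, 67, 170, 162, 84, 103, 123, 135, 141, 141, 140, 139, 139, 140, 139, 140, 140, 140, 142, 142, 142, 141, 124, 114, 162, 199, 198, 200, 161, 63, 61, 159, 200, 199, 197, 197]]
```

>>> {"name": "jog_arm", "arguments": {"motion": [[[0,0,0],[0,0,0],0],[[0,0,0],[0,0,0],0],[[0,-0.2,-0.2],[0,0,0],0],[[0,-0.2,-0.2],[0,0,0],0],[[0,0,0],[0,0,0],0]]}}

```text
time: 5.52
position: [597.6, 161.3, 141.5]
orientation: [0.0, 0.635, 0.772, 0.001]
ft_force: [-0.3, 0.1, -0.9]
grip_width: 0.002
gripper_force: 0.0
```

```bash
python3 - <<'E'
from h import *
from cell import arm
c=arm.read_camera("wrist");s=arm.read_state();print(s["ft_force"],s["gripper_force"],s["grip_width"])
im=c["color"][:,:,::-1]
cv2.imwrite("pics/w4.png",cv2.convertScaleAbs(cv2.resize(im[100:430,180:460],None,fx=1.8,fy=1.8,interpolation=2),alpha=1.6,beta=15))
E
```

```text
[-0.2286652   0.15194232 -0.12942304] 0.0 -0.002949460494572662
```

View pics/w4.png

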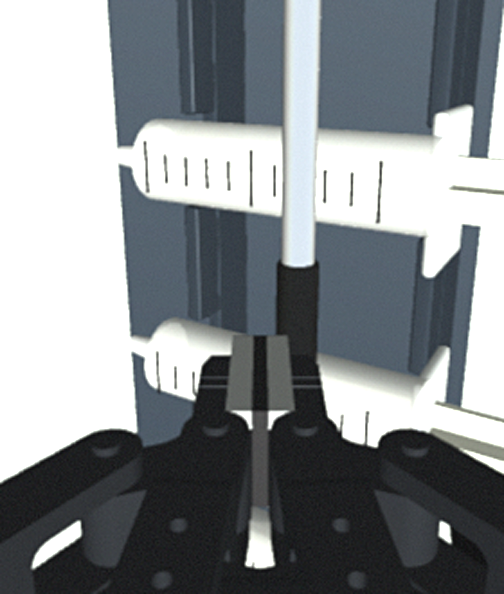

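```bash
python3 - <<'E'
from h import *
from cell import arm
c=arm.read_camera("wrist")
for z in (100,115,125,131,137): print(z,proj(c,RK.w([-16,18,z])),proj(c,RK.w([-16,100,z])))
w1=dict(np.load("w1.npz"));t=dict(np.load("top0.npz"))
print((RK.R.T@(arm.read_state()["position"]-RK.o)))
# current top view of bar through dark sleeve far end / rod column at rows
def rod(cc,row,lo,hi):
    g=cc["color"][row,lo:hi].astype(int); print(row,[int(v.mean()) for v in g])
rod(c,150,325,370); rod(w1,110,300,345)
E
```

```text
100 [343.85420929 230.03834414] [346.39041988  87.17830028]
115 [345.28057151 237.21413511] [348.21652458  83.87279838]
125 [346.34884452 242.58843888] [349.60601556  81.35762766]
131 [347.04198447 246.07551064] [350.51778158  79.70720515]
137 [347.77877445 249.78217842] [351.49591506  77.93664837]
[-27.19837465   1.21659294 140.93028363]
150 [55, 54, 54, 56, 56, 55, 53, 56, 56, 54, 54, 50, 65, 93, 113, 126, 135, 138, 139, 137, 136, 135, 137, 136, 136, 136, 138, 139, 141, 139, 129, 96, 58, 55, 55, 56, 57, 55, 56, 56, 54, 57, 55, 57, 55]
110 [27, 31, 29, 28, 29, 41, 56, 59, 62, 57, 61, 58, 60, 61, 58, 58, 79, 114, 131, 135, 134, 134, 133, 132, 136, 137, 136, 121, 84, 59, 60, 59, 61, 60, 62, 63, 61, 61, 61, 61, 64, 62, 62, 62, 62]
```

>>> {"name": "jog_arm", "arguments": {"motion": [[[-0.03,0.36,0],[0,0,0],0],[[0,0,0.4],[0,0,0],0],[[0,0,0.2],[0,0,0],0],[[0,0,0.2],[0,0,0],0],[[0,0,0],[0,0,0],0]]}}

```text
time: 6.25
position: [608.0, 162.4, 115.9]
orientation: [-0.0, 0.635, 0.772, -0.001]
ft_force: [-0.0, -0.8, 0.2]
grip_width: -0.004
gripper_force: 0.0
```

```bash
python3 - <<'E'
from h import *
from cell import arm
c=arm.read_camera("wrist")["color"][150:430,200:450,::-1];s=arm.read_camera("scene")["color"][235:335,300:400,::-1]
a=cv2.resize(c,(400,448),interpolation=2);b=cv2.resize(s,(400,448),interpolation=2)
cv2.imwrite("pics/w5.png",cv2.convertScaleAbs(np.hstack([a,b]),alpha=1.7,beta=15))
E
```

```text
(no output)
```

View pics/w5.png

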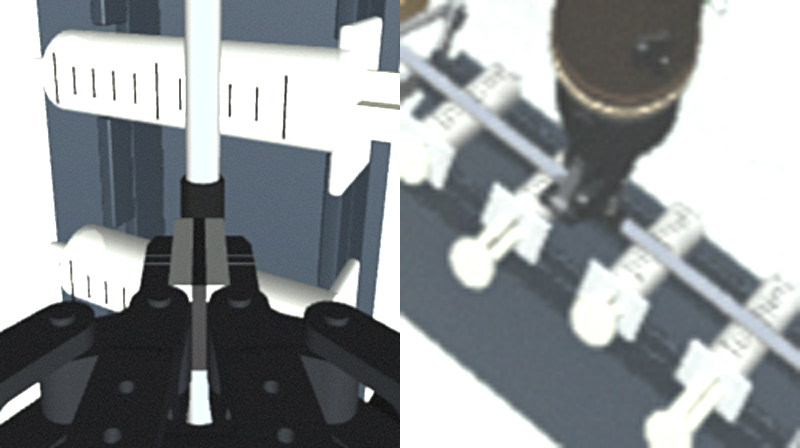

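>>> {"name": "jog_arm", "arguments": {"motion": [[[0,0,0.1],[0,0,0],0],[[0,0,0.1],[0,0,0],0],[[0,0,0.1],[0,0,0],0],[[0,0,0],[0,0,0],0]]}}

```text
time: 6.85
position: [609.0, 162.7, 110.9]
orientation: [0.0, 0.635, 0.772, 0.001]
ft_force: [-11.2, -1.2, 30.9]
grip_width: -0.002
gripper_force: 15.4
```

```bash
python3 - <<'E'
from h import *
from cell import arm
s=arm.read_state();print(s["ft_force"],s["moment"],s["position"],s["gripper_force"])
c=arm.read_camera("wrist")["color"];w=dict(np.load("w1.npz"))
c2=arm.read_camera("scene");np.savez("s1.npz",**c2)
# rod end (far end of bar left of image?) compare scene images: bar moved?
d=np.abs(c2["color"].astype(int)-np.load("scene0.npz")["color"].astype(int)).max(2)[300:345,360:425]
print((d>40).sum())
E
```

```text
[-11.20615664  -1.19503817  30.93039728] [-0.4708391   2.42495715 -0.00427557] [609.02916376 162.67322465 110.93724711] 15.361030250787735
0
```

>>> {"name": "jog_arm", "arguments": {"motion": [[[0,0,-0.2],[0,0,0],0],[[0,0,-0.3],[0,0,0],0],[[0,0,0],[0,0,0],0]]}}

```text
time: 7.32
position: [609.0, 162.6, 123.2]
orientation: [0.0, 0.635, 0.772, 0.001]
ft_force: [0.2, 0.6, 0.3]
grip_width: 0.004
gripper_force: 0.0
```

```bash
python3 - <<'E'
from h import *
w1=dict(np.load("w1.npz"));w3=dict(np.load("w3.npz"));t=dict(np.load("top0.npz"));sc=dict(np.load("scene0.npz"))
def blob(c,lo,hi):
    hsv=cv2.cvtColor(c["color"],cv2.COLOR_RGB2HSV);m=cv2.inRange(hsv,lo,hi);return m
for n,lo,hi in (("green",(45,90,40),(75,255,255)),("purple",(130,80,40),(160,255,255))):
    b={}
    for k,c in (("w1",w1),("w3",w3),("top",t),("scene",sc)):
        m=blob(c,lo,hi);ct=max(cv2.findContours(m,0,2)[0],key=cv2.contourArea);r=cv2.minAreaRect(ct);b[k]=(r[0],r[1],cv2.boundingRect(ct))
        print(n,k,np.round(r[0],1),np.round(r[1],1),cv2.boundingRect(ct))
    p=tri(t,b["top"][0],sc,b["scene"][0]);print(" top/scene",p[0].round(1),round(p[1],1))
    p=tri(t,b["top"][0],w1,b["w1"][0]);print(" top/w1",p[0].round(1),round(p[1],1))
E
```

```text
green w1 [115.  273.2] [25.2 85.1] (86, 234, 60, 78)
green w3 [ 34.6 330.3] [ 38.4 119.1] (0, 277, 77, 106)
green top [312.2 320.6] [37.5  9.1] (294, 310, 37, 23)
green scene [371.7 217.6] [30.2  8.2] (363, 203, 19, 30)
 top/scene [370.   15.   24.9] 0.2
 top/w1 [368.9  15.4  18.8] 1.1
purple w1 [124.1  41.4] [100.6  29.2] (92, 0, 64, 89)
purple w3 [43.2 43.5] [115.1  46.5] (0, 0, 87, 95)
purple top [210. 320.] [ 8.9 38.5] (192, 308, 37, 24)
purple scene [437.8 278.6] [36.1  8.8] (420, 269, 36, 20)
 top/scene [369.2 294.2  20.3] 0.1
 top/w1 [370.5 289.1  17.9] 11.3
```

```bash
python3 - <<'E'
from h import *
from cell import arm
w1=dict(np.load("w1.npz"));w3=dict(np.load("w3.npz"));t=dict(np.load("top0.npz"))
def edges(g,th):
    b=g>th; i=np.where(np.diff(b.astype(int))!=0)[0]; return [round(float(k+(th-g[k])/(g[k+1]-g[k])),1) for k in i]
for nm,c,cols,lo,hi in (("w1",w1,(285,300,350),130,215),("w3",w3,(260,290,385),140,270)):
    g=c["color"].mean(2)
    for u in cols:
        e=edges(g[lo:hi,u],100); 
        print(nm,u,[x+lo for x in e])
for nm,c,rows,lo,hi in (("w1",w1,(105,110,120,200),290,360),("w3",w3,(100,130,240),290,360)):
    g=c["color"].mean(2)
    for v in rows: e=edges(g[v,lo:hi],98); print(nm,v,[x+lo for x in e])
# predicted silhouettes for syringe 2 barrel at axis t
for nm,c in (("w1",w1),("w3",w3)):
    for tt in (-45,-20,0,40):
        ax=RK.syr(40,tt); cam=c["pose"][:3,3]; a=RK.R@[np.cos(np.pi/6),0,.5]; s=np.cross(a,ax-cam); s/=np.linalg.norm(s)
        print(nm,tt,proj(c,ax+15*s).round(1),proj(c,ax-15*s).round(1))
    for y in (60,100):
        print("rod",nm,[proj(c,RK.w([-16+d,y,131])).round(1).tolist() for d in (-5,5)])
E
```

```text
w1 285 [154.7, 184.3]
w1 300 [155.4, 185.4]
w1 350 [157.3, 190.3]
w3 260 [170.0, 202.7, 207.1, 216.9]
w3 290 [172.3, 221.5]
w3 385 [179.0, 236.1]
w1 105 [316.5, 327.6]
w1 110 [316.5, 327.6]
w1 120 [316.6, 327.4]
w1 200 [317.2, 327.3]
w3 100 [312.4, 332.7]
w3 130 [312.9, 332.5]
w3 240 [314.0, 331.9]
w1 -45 [282.4 153.1] [281.1 184.1]
w1 -20 [303.9 154. ] [302.1 186.1]
w1 0 [322.2 154.8] [320.1 187.8]
w1 40 [362.4 156.5] [359.4 191.5]
rod w1 [[317.2, 151.1], [329.3, 151.1]]
rod w1 [[316.9, 99.1], [329.5, 99.1]]
w3 -45 [261.2 168.2] [256.9 216.4]
w3 -20 [294.6 170.5] [289.4 221.4]
w3 0 [324.2 172.6] [318.3 225.9]
w3 40 [393.  177.4] [385.2 236.3]
rod w3 [[314.2, 169.3], [335.6, 169.3]]
rod w3 [[313.4, 75.5], [336.5, 75.5]]
```

Reading the wrist view again: the grey pad faces taper like vertical faces, which puts the fingertips about 24 mm *behind* the reported TCP. That fits the contact I felt on top of the rod (z≈135) at TCP 111. So the true grasp point is about 42 mm behind the TCP, and I'll use that.

>>> {"name": "jog_arm", "arguments": {"motion": [[[0,0,-0.4],[0,0,0],36],[[0,0,0],[0,0,0],36],[[0,0,0],[0,0,0],36],[[0,0,0.5],[0,0,0],36],[[0,0,0.5],[0,0,0],36]]}}

```text
time: 7.95
position: [608.0, 162.5, 103.0]
orientation: [-0.0, 0.635, 0.772, -0.0]
ft_force: [-0.6, 0.4, -0.4]
grip_width: 0.422
gripper_force: 0.0
```

>>> {"name": "jog_arm", "arguments": {"motion": [[[0,0,0.4],[0,0,0],36],[[0,0,0.1],[0,0,0],36],[[0,0,0],[0,0,0],4],[[0,0,0],[0,0,0],4],[[0,0,0],[0,0,0],4]]}}

```text
time: 8.57
position: [609.0, 162.5, 90.0]
orientation: [0.0, 0.635, 0.772, 0.0]
ft_force: [1.9, 1.5, -0.4]
grip_width: 0.126
gripper_force: 58.4
```

Gripped (58 N). Now the swing arc.

>>> {"name": "jog_arm", "arguments": {"motion": [[[0,-0.4,-0.4],[0,0,0],4],[[0,-0.47,-0.31],[0,0,0],4],[[0,-0.52,-0.21],[0,0,0],4],[[0,-0.55,-0.1],[0,0,0],4],[[0,-0.56,0],[0,0,0],4]]}}

```text
time: 9.2
position: [540.7, 149.0, 124.6]
orientation: [0.004, 0.635, 0.772, 0.006]
ft_force: [6.5, 0.1, 20.2]
grip_width: 0.126
gripper_force: 63.5
```

>>> {"name": "jog_arm", "arguments": {"motion": [[[0,-0.55,0.11],[0,0,0],4],[[0,-0.3,0.12],[0,0,0],4],[[0,0,0],[0,0,0],4]]}}

```text
time: 9.57
position: [509.7, 142.8, 114.8]
orientation: [0.0, 0.635, 0.772, 0.001]
ft_force: [-4.5, -2.3, 14.3]
grip_width: 0.124
gripper_force: 67.0
```

>>> {"name": "jog_arm", "arguments": {"motion": [[[0,0,0],[0,0,0],30],[[0,0,0],[0,0,0],30],[[0,0,-0.5],[0,0,0],30],[[0,0,-0.8],[0,0,0],45],[[0,0,-1],[0,0,0],45]]}}

```text
time: 10.2
position: [510.0, 143.0, 183.6]
orientation: [0.0, 0.635, 0.772, -0.0]
ft_force: [-0.1, -0.5, -0.0]
grip_width: 0.525
gripper_force: 0.0
```

>>> {"name": "jog_arm", "arguments": {"motion": [[[0,0,-1],[0,0,0],45],[[0,0,0],[0,0,0],45],[[0,0,0],[0,0,0],45]]}}

```text
time: 10.58
position: [509.8, 143.1, 212.5]
orientation: [0.0, 0.635, 0.772, 0.0]
ft_force: [-0.1, -0.0, -0.2]
grip_width: 0.534
gripper_force: 0.0
```

```bash
python3 - <<'E'
from h import *
from cell import arm
s=arm.read_state();print(s["position"],s["ft_force"],s["time"])
c=arm.read_camera("scene");np.savez("s2.npz",**c);o=np.load("scene0.npz")["color"]
# is the rod at predicted open place / closed place? brightness along both lines
H=np.array([-81.3,0,77.5]);g=c["color"].mean(2)
for nm,th in (("closed",.02),("1.3",1.3),("open2.6",2.6),("2.4",2.4)):
    f=np.radians(38.4)+th;b=H+86*np.array([np.cos(f),0,np.sin(f)])
    for y in (-80,80,160):
        q=proj(c,RK.w(b+[0,y,0])).round().astype(int);print(nm,y,q,g[q[1]-2:q[1]+3,q[0]].round(),o.mean(2)[q[1]-2:q[1]+3,q[0]].round())
E
```

```text
[509.84429143 143.12720611 212.48377839] [-0.10394309 -0.00851644 -0.2124181 ] 10.575
closed -80 [326 264] [42. 51. 43. 43. 44.] [ 72.  98. 106. 105.  78.]
closed 80 [374 298] [45. 43. 41. 42. 42.] [ 96. 107. 105.  93.  51.]
closed 160 [400 316] [42. 42. 42. 40. 43.] [ 97. 107. 106.  91.  51.]
1.3 -80 [348 235] [108. 107. 131. 145. 147.] [138. 137. 136. 138. 138.]
1.3 80 [397 267] [106. 101. 135. 149. 148.] [137. 136. 139. 139. 139.]
1.3 160 [422 284] [103. 124. 143. 147. 147.] [136. 134. 136. 139. 139.]
open2.6 -80 [357 238] [132. 117. 110. 103. 104.] [141. 142. 140. 138. 138.]
open2.6 80 [402 268] [120. 111. 109. 106. 133.] [141. 140. 138. 140. 140.]
open2.6 160 [426 284] [117. 111. 107. 100. 135.] [139. 136. 136. 134. 137.]
2.4 -80 [357 235] [148. 150. 144. 132. 117.] [140. 142. 140. 141. 142.]
2.4 80 [403 265] [149. 150. 146. 132. 117.] [140. 140. 142. 140. 138.]
2.4 160 [427 281] [ 63.  82. 133. 126. 114.] [ 58.  76. 128. 139. 138.]
```

Rod pixels show the bar lying open at its 2.6 stop. Now syringe #3 (y −40).

```bash
cat >> h.py <<'E'
OFF=42.
def tcp(G,T): return np.asarray(G)+OFF*T.as_matrix()[:,2]
TS=tool(101.16,-30)
E
python3 - <<'E'
from h import *
plan([(tcp(RK.syr(-40,0,90),TS),TS,46,0),(tcp(RK.syr(-40,0,12),TS),TS,46,0)])
E
```

```text
-- 12
-- 15
[[[-0.11,0.21,0.19],[-0.25,-0.25,-0.91],46],[[-0.13,0.19,0.2],[-0.24,-0.24,-0.92],46],[[-0.15,0.16,0.21],[-0.25,-0.24,-0.91],46],[[-0.15,0.13,0.22],[-0.24,-0.25,-0.92],46],[[-0.17,0.11,0.24],[-0.25,-0.25,-0.91],46]]
[[[-0.17,0.08,0.24],[-0.24,-0.24,-0.92],46],[[-0.17,0.05,0.25],[-0.25,-0.25,-0.91],46],[[-0.16,0.02,0.25],[-0.24,-0.24,-0.91],46],[[-0.16,-0.01,0.26],[-0.25,-0.25,-0.92],46],[[-0.14,-0.04,0.27],[-0.25,-0.24,-0.91],46]]
[[[-0.13,-0.07,0.26],[-0.24,-0.25,-0.92],46],[[-0.1,-0.09,0.27],[-0.25,-0.24,-0.91],46],[[0.0,0.0,0.87],[0.0,0.0,0.0],46],[[0.0,0.0,0.87],[0.0,0.0,0.0],46],[[0.0,0.0,0.86],[0.0,0.0,0.0],46]]
```

>>> {"name": "jog_arm", "arguments": {"motion": [[[-0.11,0.21,0.19],[-0.25,-0.25,-0.91],46],[[-0.13,0.19,0.2],[-0.24,-0.24,-0.92],46],[[-0.15,0.16,0.21],[-0.25,-0.24,-0.91],46],[[-0.15,0.13,0.22],[-0.24,-0.25,-0.92],46],[[-0.17,0.11,0.24],[-0.25,-0.25,-0.91],46]]}}

```text
time: 11.25
position: [543.6, 132.6, 182.7]
orientation: [0.119, 0.355, 0.927, 0.011]
ft_force: [-0.1, 0.0, 0.5]
grip_width: 0.538
gripper_force: 0.0
```

>>> {"name": "jog_arm", "arguments": {"motion": [[[-0.17,0.08,0.24],[-0.24,-0.24,-0.92],46],[[-0.17,0.05,0.25],[-0.25,-0.25,-0.91],46],[[-0.16,0.02,0.25],[-0.24,-0.24,-0.91],46],[[-0.16,-0.01,0.26],[-0.25,-0.25,-0.92],46],[[-0.14,-0.04,0.27],[-0.25,-0.24,-0.91],46]]}}

```text
time: 11.88
position: [577.6, 122.4, 154.2]
orientation: [0.223, 0.035, 0.974, 0.022]
ft_force: [0.5, 0.9, 0.1]
grip_width: 0.539
gripper_force: 0.0
```

>>> {"name": "jog_arm", "arguments": {"motion": [[[-0.13,-0.07,0.26],[-0.24,-0.25,-0.92],46],[[-0.1,-0.09,0.27],[-0.25,-0.24,-0.91],46],[[0,0,0],[0,0,0],46],[[0,0,0],[0,0,0],46]]}}

```text
time: 12.38
position: [591.4, 118.2, 143.8]
orientation: [0.257, -0.092, 0.962, 0.026]
ft_force: [-0.4, 0.0, 0.6]
grip_width: 0.542
gripper_force: 0.0
```

```bash
python3 - <<'E'
from h import *
from cell import arm
s=arm.read_state();q=R.from_quat(s["orientation"][[1,2,3,0]])
G=s["position"]-OFF*q.as_matrix()[:,2];print("G rack",RK.R.T@(G-RK.o),"want",RK.R.T@(RK.syr(-40,0,90)-RK.o),np.degrees((q.inv()*TS).magnitude()))
c=arm.read_camera("wrist");np.savez("w6.npz",**c);g=c["color"].mean(2)
for y in (-40,):
  for t in (-45,-30,30,45,54.5,85,105):
    a=proj(c,RK.syr(y,t,10));print(t,a.round(1))
    u,v=a.round().astype(int)
    if 0<=v<480: print([int(x) for x in g[v,max(u-70,0):u+70:4]])
E
```

```text
G rack [-62.81982163 -39.99932579 180.18352488] want [-63.         -40.         179.94228634] 0.19843628581113612
-45 [322.4 186.2]
[70, 68, 67, 68, 70, 70, 69, 69, 68, 71, 71, 15, 177, 218, 233, 239, 243, 244, 244, 243, 240, 232, 216, 182, 50, 73, 72, 70, 72, 70, 69, 67, 68, 68, 67]
-30 [322.4 211. ]
[68, 67, 68, 66, 66, 67, 67, 66, 67, 69, 67, 66, 165, 212, 232, 240, 230, 235, 235, 233, 241, 232, 216, 176, 65, 67, 67, 67, 67, 66, 68, 68, 69, 66, 64]
30 [322.8 300.4]
[72, 73, 74, 12, 12, 18, 22, 19, 20, 23, 20, 22, 75, 202, 232, 245, 237, 240, 239, 237, 244, 233, 197, 98, 22, 22, 21, 22, 21, 20, 21, 10, 11, 24, 73]
45 [322.9 320.7]
[73, 8, 12, 12, 10, 149, 238, 238, 239, 242, 105, 106, 106, 183, 211, 230, 235, 244, 247, 236, 229, 212, 182, 113, 107, 107, 241, 236, 237, 238, 240, 2, 13, 14, 12]
54.5 [322.9 333.1]
[56, 13, 13, 13, 9, 208, 234, 237, 235, 189, 199, 200, 202, 201, 203, 204, 203, 201, 202, 203, 207, 209, 209, 209, 211, 211, 198, 235, 238, 237, 236, 13, 14, 14, 13]
85 [323.1 371. ]
[22, 64, 8, 62, 60, 60, 60, 57, 57, 57, 57, 57, 58, 57, 56, 250, 249, 249, 249, 249, 249, 189, 58, 58, 56, 58, 56, 55, 54, 56, 45, 44, 44, 29, 18]
105 [323.2 394.4]
[15, 13, 57, 56, 56, 54, 58, 56, 56, 57, 57, 56, 56, 163, 152, 107, 109, 108, 107, 109, 109, 122, 216, 52, 55, 53, 53, 54, 54, 55, 55, 45, 46, 45, 42]
```

Barrel is centred within a pixel. Descend, grip and lift square to the slope.

>>> {"name": "jog_arm", "arguments": {"motion": [[[0,0,0.9],[0,0,0],46],[[0,0,0.9],[0,0,0],46],[[0,0,0.7],[0,0,0],46],[[0,0,0.45],[0,0,0],46],[[0,0,0],[0,0,0],40]]}}

```text
time: 13.05
position: [623.2, 122.2, 84.9]
orientation: [0.255, -0.094, 0.962, 0.021]
ft_force: [0.2, -0.7, 1.0]
grip_width: 0.47
gripper_force: 0.0
```

>>> {"name": "jog_arm", "arguments": {"motion": [[[0,0,0],[0,0,0],24],[[0,0,0],[0,0,0],24],[[0,0,0],[0,0,0],24],[[0,0,0],[0,0,0],24]]}}

```text
time: 13.55
position: [622.9, 122.6, 86.0]
orientation: [0.256, -0.095, 0.962, 0.022]
ft_force: [-4.8, 3.5, 6.1]
grip_width: 0.283
gripper_force: 12.2
```

>>> {"name": "jog_arm", "arguments": {"motion": [[[0,0,0],[0,0,0],46],[[0,0,0],[0,0,0],46],[[0,0,0],[0,0,0],46]]}}

```text
time: 13.92
position: [623.2, 121.0, 85.4]
orientation: [0.255, -0.094, 0.962, 0.021]
ft_force: [0.4, 0.1, -0.1]
grip_width: 0.541
gripper_force: 0.0
```

```bash
cat >> h.py <<'E'
def where():
    from cell import arm
    s=arm.read_state();q=R.from_quat(s["orientation"][[1,2,3,0]]);G=s["position"]-OFF*q.as_matrix()[:,2]
    g=RK.R.T@(G-RK.o)-[-18,0,102]; c=np.cos(np.pi/6)
    print("t,y,n",(g[0]*c+g[2]*.5).round(1),g[1].round(1),(-g[0]*.5+g[2]*c).round(1),"F",s["ft_force"].round(1),"w",round(85.4*s["grip_width"],1),"time",s["time"],"q",s["q"].round(2)); return s
E
python3 -c "
from h import *
where();plan([(tcp(RK.syr(-40,0,0),TS),TS,46,0)])"
```

```text
t,y,n -1.2 -43.1 23.6 F [ 0.4  0.1 -0.1] w 46.2 time 13.925 q [-0.24  0.39 -0.1   2.19  1.15  0.12  0.32]
-- 1
[[[-0.05,0.12,0.79],[-0.06,-0.04,0.01],46]]
```

Joint 6 hit its limit (0.12) at 30° tilt, so I'll use 15° tilt instead.

```bash
cat >> h.py <<'E'
T15=tool(101.16,-15)
E
python3 -c "
from h import *
p=plan([(tcp(RK.syr(-40,0,28),T15),T15,46,3),(tcp(RK.syr(-40,0,0),T15),T15,46,2)])"
```

```text
-- 3
-- 5
[[[0.11,0.04,-0.06],[-0.02,0.61,0.0],46],[[0.11,0.04,-0.06],[-0.02,0.61,0.0],46],[[0.11,0.03,-0.05],[-0.02,0.61,0.0],46],[[-0.12,0.0,0.45],[0.0,0.0,0.0],46],[[-0.12,0.0,0.46],[0.0,0.0,0.0],46]]
```

>>> {"name": "jog_arm", "arguments": {"motion": [[[0.11,0.04,-0.06],[-0.02,0.61,0],46],[[0.11,0.04,-0.06],[-0.02,0.61,0],46],[[0.11,0.03,-0.05],[-0.02,0.61,0],46],[[-0.12,0,0.45],[0,0,0],46],[[-0.12,0,0.46],[0,0,0],46]]}}

```text
time: 14.55
position: [630.9, 121.9, 58.7]
orientation: [0.146, -0.095, 0.985, 0.009]
ft_force: [0.1, 0.2, -0.2]
grip_width: 0.534
gripper_force: 0.0
```

>>> {"name": "jog_arm", "arguments": {"motion": [[[0,0,0],[0,0,0],46]]}}

```text
time: 14.68
position: [629.7, 122.3, 58.0]
orientation: [0.145, -0.096, 0.985, 0.009]
ft_force: [0.1, -0.6, -0.1]
grip_width: 0.539
gripper_force: 0.0
```

```bash
python3 -c "
from h import *
where();plan([(tcp(RK.syr(-40,0,0),T15),T15,46,1)])"
```

```text
t,y,n 0.2 -42.9 -4.5 F [ 0.1 -0.6 -0.1] w 46.0 time 14.675 q [ 0.1   0.55 -0.55  1.95  0.7   0.52  0.84]
-- 1
[[[0.08,0.11,-0.15],[-0.08,0.21,0.0],46]]
```

>>> {"name": "jog_arm", "arguments": {"motion": [[[0.05,0.1,-0.05],[-0.08,0.2,0],46],[[0,0,0],[0,0,0],24],[[0,0,0],[0,0,0],24],[[0,0,0],[0,0,0],24],[[0,0,0],[0,0,0],24]]}}

```text
time: 15.3
position: [628.3, 125.5, 61.3]
orientation: [0.132, -0.096, 0.986, 0.014]
ft_force: [-1.2, 1.1, 5.6]
grip_width: 0.329
gripper_force: 58.9
```

```bash
python3 -c "
from h import *
where()"
```

```text
t,y,n 2.3 -40.0 -1.5 F [-1.2  1.1  5.6] w 28.1 time 15.3 q [ 0.13  0.56 -0.59  1.92  0.66  0.57  0.89]
```

```bash
cat >> h.py <<'E'
TRAY=Rack((535,-297),np.radians(2.5))
def syrpose(y): # nominal syringe frame in rack
    Rm=RK.R@R.from_euler('y',-30,degrees=True).as_matrix(); return RK.syr(y,0),R.from_matrix(Rm)
def traypose(y,dz=0,dx=0): return TRAY.w([dx,y,39+dz]),R.from_matrix(TRAY.R)
def carry(gp,gq,ysyr,sp,sq): # tool pose for syringe pose (sp,sq), when grip pose (gp,gq) was made at slot ysyr
    p0,q0=syrpose(ysyr); rel=q0.inv().apply(gp-p0); return sp+sq.apply(rel), sq*q0.inv()*gq
E
python3 - <<'E'
from h import *
import pickle
s=where(); gp=np.array(s["position"]);gq=R.from_quat(s["orientation"][[1,2,3,0]]);pickle.dump((gp,gq.as_quat()),open("g3.pkl","wb"))
p0,q0=syrpose(-40)
up1=p0+RK.R@[-10,0,17.3]; up2=p0+RK.R@[-45,0,110]
a=carry(gp,gq,-40,up1,q0);b=carry(gp,gq,-40,up2,q0)
sp,sq=traypose(-37.5,100); d=carry(gp,gq,-40,sp,sq)
sp2,_=traypose(-37.5,170);mid=(0.5*up2+.5*sp2); mid[2]=230; mq=R.from_rotvec((sq*q0.inv()).as_rotvec()*.5)*q0
e=carry(gp,gq,-40,mid,mq)
print(a[0],b[0],e[0],d[0],d[1].as_matrix().round(2))
plan([a+(24,2),b+(24,4),e+(24,0),d+(24,0)])
E
```

```text
t,y,n 2.3 -40.0 -1.5 F [-1.2  1.1  5.6] w 28.1 time 15.3 q [ 0.13  0.56 -0.59  1.92  0.66  0.57  0.89]
[618.52398423 123.55633029  78.64534077] [584.18581612 116.78209891 171.34534077] [ 556.3877725  -109.3963172   187.15563285] [ 528.28511369 -334.78403331   96.88073506] [[-0.97 -0.04 -0.25]
 [-0.04  1.   -0.01]
 [ 0.25  0.   -0.97]]
-- 2
-- 6
-- 14
-- 22
[[[0.08,0.0,-0.32],[0.0,0.0,0.0],24],[[0.09,0.0,-0.32],[0.0,0.0,0.0],24],[[0.08,0.0,-0.82],[0.0,0.0,0.0],24],[[0.08,0.0,-0.83],[0.0,0.0,0.0],24],[[0.07,0.0,-0.82],[0.0,0.0,0.0],24]]
[[[0.08,0.0,-0.82],[0.0,0.0,0.0],24],[[0.27,-0.9,-0.14],[0.0,0.23,0.07],24],[[0.26,-0.91,-0.14],[0.0,0.24,0.07],24],[[0.26,-0.9,-0.12],[0.0,0.23,0.07],24],[[0.26,-0.91,-0.12],[0.0,0.24,0.06],24]]
[[[0.25,-0.91,-0.11],[0.0,0.23,0.07],24],[[0.24,-0.92,-0.1],[0.0,0.23,0.07],24],[[0.24,-0.91,-0.09],[0.0,0.24,0.07],24],[[0.23,-0.92,-0.09],[0.0,0.23,0.07],24],[[0.23,-0.92,0.36],[0.0,0.23,0.07],24]]
[[[0.21,-0.93,0.38],[0.0,0.24,0.07],24],[[0.19,-0.92,0.38],[0.0,0.23,0.07],24],[[0.16,-0.93,0.38],[0.0,0.24,0.07],24],[[0.15,-0.93,0.39],[0.0,0.23,0.06],24],[[0.12,-0.94,0.39],[0.0,0.23,0.07],24]]
[[[0.1,-0.93,0.4],[0.0,0.24,0.07],24],[[0.08,-0.93,0.4],[0.01,0.23,0.07],24]]
```

>>> {"name": "jog_arm", "arguments": {"motion": [[[0.08,0,-0.32],[0,0,0],24],[[0.09,0,-0.32],[0,0,0],24],[[0.08,0,-0.82],[0,0,0],24],[[0.08,0,-0.83],[0,0,0],24],[[0.07,0,-0.82],[0,0,0],24]]}}

```text
time: 15.92
position: [591.8, 117.7, 148.8]
orientation: [0.131, -0.096, 0.987, 0.013]
ft_force: [0.5, 1.0, -0.3]
grip_width: 0.335
gripper_force: 60.1
```

>>> {"name": "jog_arm", "arguments": {"motion": [[[0.08,0,-0.82],[0,0,0],24],[[0,0,0],[0,0,0],24]]}}

```text
time: 16.18
position: [584.4, 116.3, 172.9]
orientation: [0.133, -0.096, 0.986, 0.013]
ft_force: [0.1, -0.2, -1.8]
grip_width: 0.334
gripper_force: 60.1
```

```bash
python3 - <<'E'
from h import *
where()
from cell import arm
c=arm.read_camera("wrist");np.savez("w7.npz",**c);g=c["color"].mean(2)
# column through the syringe axis
print([int(x) for x in g[150:470:5,322]])
print([int(x) for x in g[215,200:440:6]])
E
```

```text
t,y,n 19.2 -40.5 117.6 F [ 0.1 -0.2 -1.8] w 28.5 time 16.175 q [ 0.28  0.37 -0.75  1.91  0.46  0.74  1.06]
[220, 220, 223, 223, 231, 106, 103, 225, 228, 228, 42, 228, 228, 229, 229, 207, 228, 228, 229, 236, 235, 228, 229, 228, 152, 229, 234, 234, 225, 29, 226, 225, 225, 231, 213, 225, 228, 236, 160, 237, 235, 236, 236, 50, 235, 235, 235, 247, 243, 235, 235, 236, 24, 154, 12, 14, 10, 12, 8, 11, 12, 9, 10, 10]
[220, 234, 236, 229, 206, 153, 74, 63, 63, 64, 64, 64, 62, 61, 62, 158, 194, 211, 221, 226, 228, 228, 227, 223, 213, 199, 175, 101, 60, 61, 61, 60, 58, 60, 61, 58, 151, 206, 228, 232]
```

>>> {"name": "jog_arm", "arguments": {"motion": [[[0.27,-0.9,-0.14],[0,0.23,0.07],24],[[0.26,-0.91,-0.14],[0,0.24,0.07],24],[[0.26,-0.9,-0.12],[0,0.23,0.07],24],[[0.26,-0.91,-0.12],[0,0.24,0.06],24],[[0.25,-0.91,-0.11],[0,0.23,0.07],24]]}}

```text
time: 16.85
position: [566.0, -26.0, 179.8]
orientation: [0.049, -0.073, 0.996, 0.009]
ft_force: [0.7, -0.1, -1.1]
grip_width: 0.334
gripper_force: 60.1
```

>>> {"name": "jog_arm", "arguments": {"motion": [[[0.24,-0.92,-0.1],[0,0.23,0.07],24],[[0.24,-0.91,-0.09],[0,0.24,0.07],24],[[0.23,-0.92,-0.09],[0,0.23,0.07],24],[[0.23,-0.92,0.1],[0,0.23,0.07],24],[[0.21,-0.93,0.1],[0,0.24,0.07],24]]}}

```text
time: 17.48
position: [548.9, -167.3, 179.2]
orientation: [-0.033, -0.049, 0.998, 0.004]
ft_force: [-0.0, 1.1, -1.0]
grip_width: 0.333
gripper_force: 60.1
```

```bash
python3 - <<'E'
from h import *
import pickle
s=where();print(s["gripper_force"],s["position"])
gp,gq=pickle.load(open("g3.pkl","rb"));gq=R.from_quat(gq)
d=carry(gp,gq,-40,*traypose(-37.5,110))
plan([d+(24,0)])
E
```

```text
t,y,n -42.8 -312.6 162.2 F [-0.   1.1 -1. ] w 28.4 time 17.475 q [ 0.66  0.51 -0.69  1.63  0.34  1.19  1.56]
60.11024594306946 [ 548.88957788 -167.28848417  179.18764517]
-- 6
[[[0.18,-0.92,0.4],[0.0,0.23,0.07],24],[[0.16,-0.92,0.41],[0.0,0.23,0.06],24],[[0.13,-0.92,0.42],[0.0,0.23,0.07],24],[[0.12,-0.93,0.42],[0.01,0.23,0.07],24],[[0.09,-0.92,0.42],[0.0,0.23,0.07],24]]
[[[0.07,-0.92,0.42],[0.0,0.23,0.06],24]]
```

>>> {"name": "jog_arm", "arguments": {"motion": [[[0.18,-0.92,0.4],[0,0.23,0.07],24],[[0.16,-0.92,0.41],[0,0.23,0.06],24],[[0.13,-0.92,0.42],[0,0.23,0.07],24],[[0.12,-0.93,0.42],[0.01,0.23,0.07],24],[[0.09,-0.92,0.42],[0,0.23,0.07],24]]}}

```text
time: 18.1
position: [532.4, -307.6, 119.1]
orientation: [-0.112, -0.026, 0.993, -0.002]
ft_force: [-0.5, -0.1, -0.9]
grip_width: 0.33
gripper_force: 60.1
```

>>> {"name": "jog_arm", "arguments": {"motion": [[[0.07,-0.92,0.42],[0,0.23,0.06],24],[[0,0,0],[0,0,0],24]]}}

```text
time: 18.35
position: [527.8, -336.9, 105.9]
orientation: [-0.129, -0.02, 0.991, -0.002]
ft_force: [-0.7, -0.8, -0.7]
grip_width: 0.333
gripper_force: 60.1
```

```bash
python3 - <<'E'
from h import *
from cell import arm
s=where();print(s["gripper_force"],s["position"])
c=arm.read_camera("wrist");np.savez("w8.npz",**c);im=cv2.convertScaleAbs(c["color"][:,:,::-1],alpha=1.5,beta=10)
t=dict(np.load("top0.npz"));tt=cv2.convertScaleAbs(t["color"][205:320,380:470,::-1],alpha=1.5)
for x in (-35,35):
  for y in (-59.5,-37.5,-15.5,15.5,37.5,59.5):
    z=40-22*(abs(y)==37.5); q=proj(c,TRAY.w([x,y,z]));cv2.drawMarker(im,tuple(int(v) for v in q),(0,0,255),0,7,1)
for x,y in ((-135,-90),(-135,90),(135,-90),(135,90)):
    q=proj(c,TRAY.w([x,y,22]));cv2.drawMarker(im,tuple(int(v) for v in q),(0,255,0),0,9,1);print(x,y,q.round())
    
tt=cv2.resize(tt,(354,452),interpolation=2)
im=cv2.resize(im[0:480,60:620],(446*1,382))
out=np.zeros((452,800,3),np.uint8);out[:382,:446]=im;out[:,446:]=tt;cv2.imwrite("pics/w8.png",out)
E
```

```text
t,y,n -119.5 -475.8 120.4 F [-0.7 -0.8 -0.7] w 28.4 time 18.35 q [ 0.73  0.74 -0.55  1.42  0.44  1.35  1.71]
60.106362104415894 [ 527.75864238 -336.88188426  105.89284898]
-135 -90 [255.  96.]
-135 90 [496.  96.]
135 -90 [259. 448.]
135 90 [490. 447.]
```

View pics/w8.png

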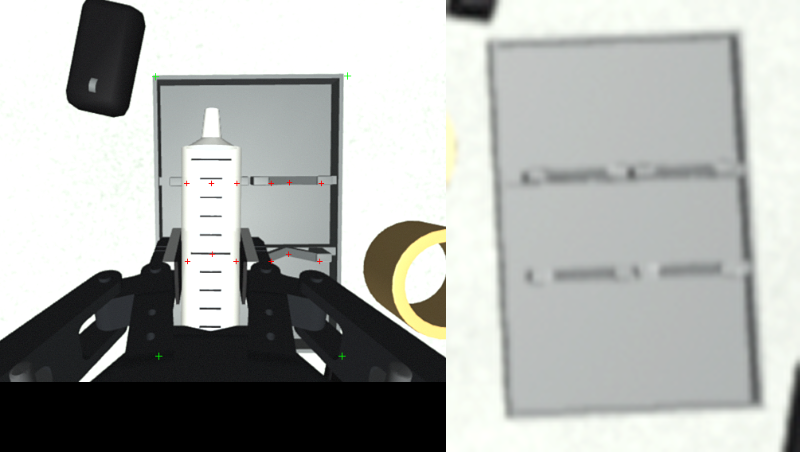

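Final picture: the tray far edge is at (154..343, 76) and the right notch spans (268..320, 180). That puts the tray about 2 mm to −y and 1 mm to −x of my estimate. I'll correct for it and lower.

```bash
sed -i 's/TRAY=Rack((535,-297)/TRAY=Rack((534,-299)/' h.py; python3 - <<'E'
from h import *
import pickle
s=where()
gp,gq=pickle.load(open("g3.pkl","rb"));gq=R.from_quat(gq)
d=carry(gp,gq,-40,*traypose(-37.5,8));e=carry(gp,gq,-40,*traypose(-37.5,0.5))
plan([d+(24,5),e+(24,3)]);print(e[0])
E
```

```text
t,y,n -118.0 -474.0 120.6 F [ 0.6  0.7 -0.2] w 28.4 time 18.4 q [ 0.73  0.73 -0.55  1.43  0.44  1.35  1.71]
-- 5
-- 8
[[[-0.16,-0.01,0.66],[0.0,0.0,0.0],24],[[-0.17,-0.02,0.66],[0.0,0.0,0.0],24],[[-0.16,-0.01,0.66],[0.0,0.0,0.0],24],[[-0.16,-0.01,0.66],[0.0,0.0,0.0],24],[[-0.17,-0.02,0.66],[0.0,0.0,-0.01],24]]
[[[-0.02,0.0,0.08],[0.0,0.0,0.0],24],[[-0.02,0.0,0.08],[0.0,0.0,0.0],24],[[-0.02,0.0,0.08],[0.0,0.0,0.0],24]]
[ 527.28511369 -336.78403331   -2.61926494]
```

>>> {"name": "jog_arm", "arguments": {"motion": [[[-0.16,-0.01,0.66],[0,0,0],24],[[-0.17,-0.02,0.66],[0,0,0],24],[[-0.16,-0.01,0.66],[0,0,0],24],[[-0.16,-0.01,0.66],[0,0,0],24],[[-0.17,-0.02,0.66],[0,0,0],24]]}}

```text
time: 19.02
position: [528.1, -335.5, 4.7]
orientation: [-0.127, -0.022, 0.992, -0.002]
ft_force: [0.7, -0.0, -0.9]
grip_width: 0.332
gripper_force: 60.1
```

>>> {"name": "jog_arm", "arguments": {"motion": [[[0,0,0],[0,0,0],24],[[-0.02,0,0.08],[0,0,0],24],[[-0.02,0,0.08],[0,0,0],24],[[0,0,0],[0,0,0],24]]}}

```text
time: 19.52
position: [528.4, -335.8, 1.7]
orientation: [-0.127, -0.022, 0.992, -0.003]
ft_force: [-0.9, 0.9, 0.4]
grip_width: 0.332
gripper_force: 60.1
```

>>> {"name": "jog_arm", "arguments": {"motion": [[[-0.01,0,0.06],[0,0,0],24],[[-0.01,0,0.06],[0,0,0],24],[[0,0,0],[0,0,0],24]]}}

```text
time: 19.9
position: [528.2, -336.3, -1.7]
orientation: [-0.127, -0.022, 0.992, -0.003]
ft_force: [0.5, -1.8, 4.3]
grip_width: 0.327
gripper_force: 60.7
```

>>> {"name": "jog_arm", "arguments": {"motion": [[[-0.01,0,0.05],[0,0,0],24],[[0,0,0],[0,0,0],24]]}}

```text
time: 20.15
position: [528.4, -336.9, -2.4]
orientation: [-0.126, -0.022, 0.992, -0.003]
ft_force: [-1.2, -2.6, 11.5]
grip_width: 0.331
gripper_force: 61.4
```

>>> {"name": "jog_arm", "arguments": {"motion": [[[0,0,0],[0,0,0],36],[[0,0,0],[0,0,0],46],[[0,0,0],[0,0,0],46],[[0,0,-0.3],[0,0,0],46],[[0,0,-0.6],[0,0,0],46]]}}

```text
time: 20.78
position: [534.3, -335.3, 22.7]
orientation: [-0.128, -0.022, 0.992, -0.002]
ft_force: [0.6, -0.2, -0.6]
grip_width: 0.536
gripper_force: 0.0
```

>>> {"name": "jog_arm", "arguments": {"motion": [[[0,0,-0.8],[0,0,0],46],[[0,0,-1],[0,0,0],46],[[0,0,-1],[0,0,0],46],[[0,0,0],[0,0,0],46]]}}

```text
time: 21.28
position: [558.6, -334.4, 107.5]
orientation: [-0.124, -0.022, 0.992, -0.003]
ft_force: [0.0, 0.2, -0.6]
grip_width: 0.537
gripper_force: 0.0
```

```bash
python3 - <<'E'
from h import *
from cell import arm
s=where();print(s["position"])
c=arm.read_camera("wrist");np.savez("w9.npz",**c);t=arm.read_camera("top");np.savez("t9.npz",**t)
# predicted syringe outline pts (if seated) vs bright mask in wrist
for nm,cc in (("wrist",c),("top",t)):
  g=cc["color"].min(2);
  for x in (-72,-52,-45,0,45,54.5,108):
    q=proj(cc,TRAY.w([x,-37.5,39]));u,v=q.round().astype(int)
    if 0<=v<480 and 40<u<600:
        w=60 if nm=="wrist" else 12; r=g[v,u-w:u+w+1]; print(nm,x,q.round(1),[int(k) for k in r[::(5 if w==60 else 1)]])
P=[plane(t,u,v,39) for u,v in []]
m=(t["color"].min(2)>150).astype(np.uint8)[205:325,385:470]
E
```

```text
t,y,n -92.4 -479.2 106.7 F [ 0.   0.2 -0.6] w 45.9 time 21.275 q [ 0.7   0.77 -0.55  1.35  0.45  1.38  1.7 ]
[ 558.58017919 -334.42512878  107.47097028]
wrist -72 [322.2 131.7] [105, 105, 106, 106, 105, 103, 107, 106, 105, 108, 107, 158, 192, 105, 107, 106, 108, 107, 107, 107, 106, 107, 106, 107, 107]
wrist -52 [322.1 160.4] [101, 109, 107, 108, 108, 107, 110, 110, 141, 176, 171, 167, 160, 168, 175, 160, 102, 111, 112, 112, 111, 111, 111, 109, 110]
wrist -45 [322.1 170.4] [101, 111, 110, 109, 110, 110, 109, 112, 137, 181, 185, 186, 186, 186, 185, 161, 104, 112, 112, 112, 112, 112, 111, 112, 113]
wrist 0 [322.  233.9] [65, 117, 117, 120, 121, 121, 121, 122, 128, 172, 179, 179, 177, 179, 180, 157, 111, 121, 123, 122, 120, 121, 122, 120, 118]
wrist 45 [321.9 296.2] [53, 4, 62, 123, 123, 122, 125, 126, 125, 178, 192, 192, 186, 191, 191, 163, 113, 125, 123, 125, 122, 123, 122, 8, 3]
wrist 54.5 [321.9 309.2] [6, 8, 23, 123, 124, 101, 99, 90, 77, 78, 113, 139, 135, 120, 93, 55, 57, 56, 62, 122, 122, 120, 125, 0, 5]
wrist 108 [321.8 381.4] [20, 115, 116, 117, 114, 116, 116, 116, 94, 57, 59, 
[... 357 characters left out ...]
131]
top -45 [441.8 277.4] [135, 135, 135, 135, 134, 130, 123, 133, 156, 175, 184, 182, 180, 178, 174, 174, 175, 165, 144, 134, 132, 133, 133, 132, 131]
top 0 [440.9 260.9] [136, 135, 136, 136, 136, 132, 124, 128, 149, 169, 180, 178, 176, 177, 176, 176, 173, 161, 143, 135, 134, 133, 133, 133, 133]
top 45 [440.  244.6] [135, 134, 133, 134, 125, 86, 41, 23, 20, 21, 23, 26, 29, 29, 31, 28, 24, 24, 29, 28, 29, 30, 37, 50, 66]
top 54.5 [439.8 241.2] [137, 134, 125, 114, 94, 56, 34, 33, 31, 44, 71, 74, 57, 45, 44, 41, 31, 30, 33, 33, 26, 23, 21, 21, 21]
top 108 [438.8 221.9] [139, 138, 138, 137, 138, 135, 125, 127, 142, 164, 174, 167, 163, 177, 177, 165, 148, 140, 137, 136, 136, 135, 128, 100, 61]
```

Syringe #3 lies seated as predicted. Next is #1 (y +120).

```bash
python3 - <<'E'
from h import *
m=RK.w([-60,-200,215]); a=RK.syr(120,0,80)
plan([(tcp(m,tool(97,0)),tool(97,0),46,0),(tcp(a,T15),T15,46,0)])
E
```

```text
-- 10
-- 22
[[[-0.14,0.97,-0.27],[0.01,-0.18,-0.06],46],[[-0.16,0.96,-0.27],[0.0,-0.18,-0.05],46],[[-0.16,0.96,-0.27],[0.01,-0.18,-0.06],46],[[-0.19,0.96,-0.26],[0.01,-0.19,-0.05],46],[[-0.2,0.96,-0.26],[0.01,-0.18,-0.06],46]]
[[[-0.21,0.96,-0.25],[0.0,-0.18,-0.05],46],[[-0.22,0.96,-0.25],[0.01,-0.18,-0.06],46],[[-0.24,0.95,-0.25],[0.01,-0.18,-0.05],46],[[-0.25,0.95,-0.24],[0.01,-0.18,-0.06],46],[[-0.27,0.95,-0.24],[0.0,-0.19,-0.05],46]]
[[[0.03,0.89,0.12],[-0.01,-0.16,-0.04],46],[[0.03,0.89,0.12],[0.0,-0.15,-0.05],46],[[0.02,0.89,0.12],[-0.01,-0.16,-0.04],46],[[0.02,0.89,0.11],[0.0,-0.15,-0.04],46],[[0.02,0.89,0.12],[-0.01,-0.16,-0.05],46]]
[[[0.01,0.89,0.12],[0.0,-0.16,-0.04],46],[[0.02,0.89,0.12],[-0.01,-0.15,-0.04],46],[[0.01,0.88,0.12],[0.0,-0.16,-0.05],46],[[0.01,0.89,0.12],[-0.01,-0.15,-0.04],46],[[0.0,0.89,0.12],[0.0,-0.16,-0.04],46]]
[[[0.0,0.89,0.12],[-0.01,-0.15,-0.05],46],[[0.0,0.89,0.13],[-0.01,-0.16,-0.04],46]]
```

>>> {"name": "jog_arm", "arguments": {"motion": [[[-0.14,0.97,-0.27],[0.01,-0.18,-0.06],46],[[-0.16,0.96,-0.27],[0,-0.18,-0.05],46],[[-0.16,0.96,-0.27],[0.01,-0.18,-0.06],46],[[-0.19,0.96,-0.26],[0.01,-0.19,-0.05],46],[[-0.2,0.96,-0.26],[0.01,-0.18,-0.06],46]]}}

```text
time: 22.0
position: [580.3, -186.8, 138.2]
orientation: [-0.063, -0.042, 0.997, -0.001]
ft_force: [0.0, -1.3, -0.2]
grip_width: 0.534
gripper_force: 0.0
```

>>> {"name": "jog_arm", "arguments": {"motion": [[[-0.21,0.96,-0.25],[0,-0.18,-0.05],46],[[-0.22,0.96,-0.25],[0.01,-0.18,-0.06],46],[[-0.24,0.95,-0.25],[0.01,-0.18,-0.05],46],[[-0.25,0.95,-0.24],[0.01,-0.18,-0.06],46],[[-0.27,0.95,-0.24],[0,-0.19,-0.05],46]]}}

```text
time: 22.62
position: [604.6, -40.4, 172.9]
orientation: [0.001, -0.061, 0.998, 0.001]
ft_force: [-0.0, 0.9, -0.4]
grip_width: 0.54
gripper_force: 0.0
```

>>> {"name": "jog_arm", "arguments": {"motion": [[[0.03,0.89,0.12],[-0.01,-0.16,-0.04],46],[[0.03,0.89,0.12],[0,-0.15,-0.05],46],[[0.02,0.89,0.12],[-0.01,-0.16,-0.04],46],[[0.02,0.89,0.11],[0,-0.15,-0.04],46],[[0.02,0.89,0.12],[-0.01,-0.16,-0.05],46]]}}

```text
time: 23.25
position: [583.5, 91.4, 155.1]
orientation: [0.055, -0.076, 0.996, 0.006]
ft_force: [-0.3, -0.1, 0.4]
grip_width: 0.535
gripper_force: 0.0
```

>>> {"name": "jog_arm", "arguments": {"motion": [[[0.01,0.89,0.12],[0,-0.16,-0.04],46],[[0.02,0.89,0.12],[-0.01,-0.15,-0.04],46],[[0.01,0.88,0.12],[0,-0.16,-0.05],46],[[0.01,0.89,0.12],[-0.01,-0.15,-0.04],46],[[0,0.89,0.12],[0,-0.16,-0.04],46]]}}

```text
time: 23.88
position: [562.7, 223.0, 137.5]
orientation: [0.109, -0.09, 0.99, 0.011]
ft_force: [-0.1, -0.3, 0.0]
grip_width: 0.541
gripper_force: 0.0
```

>>> {"name": "jog_arm", "arguments": {"motion": [[[0,0.89,0.12],[-0.01,-0.15,-0.05],46],[[0,0.89,0.13],[-0.01,-0.16,-0.04],46],[[0,0,0],[0,0,0],46]]}}

```text
time: 24.25
position: [553.2, 277.6, 130.3]
orientation: [0.129, -0.099, 0.987, 0.014]
ft_force: [-0.4, -0.7, -0.4]
grip_width: 0.543
gripper_force: 0.0
```

```bash
python3 - <<'E'
from h import *
from cell import arm
s=where();
c=arm.read_camera("wrist");np.savez("w10.npz",**c);g=c["color"].mean(2)
for t in (-45,-30,30):
    a=proj(c,RK.syr(120,t,10));u,v=a.round().astype(int)
    r=g[v,u-70:u+70]>130;i=np.where(r[30:110])[0]+30;print(t,a.round(1),"barrel cols",u-70+i.min(),u-70+i.max())
p,q=plan([(tcp(RK.syr(120,0,20),T15),T15,46,0),(tcp(RK.syr(120,0,-2),T15),T15,46,2)])
E
```

```text
t,y,n -1.3 123.7 80.3 F [-0.4 -0.7 -0.4] w 46.3 time 24.25 q [-0.12  0.45 -0.66  1.89  0.61  0.74  0.64]
-45 [316.2 221.4] barrel cols 294 338
-30 [316.1 246.1] barrel cols 294 338
30 [315.9 343.5] barrel cols 294 338
-- 2
-- 4
[[[-0.28,-0.03,0.96],[0.01,0.0,0.01],46],[[-0.27,-0.03,0.96],[0.01,-0.01,0.0],46],[[-0.1,0.0,0.36],[0.0,0.0,0.0],46],[[-0.09,0.0,0.35],[0.0,0.0,0.0],46]]
```

>>> {"name": "jog_arm", "arguments": {"motion": [[[-0.28,-0.04,0.9],[0,0,0],46],[[-0.27,-0.03,0.9],[0,0,0],46],[[-0.1,0,0.4],[0,0,0],46],[[-0.09,0,0.4],[0,0,0],46],[[0,0,0],[0,0,0],46]]}}

```text
time: 24.92
position: [596.1, 279.8, 60.0]
orientation: [0.129, -0.096, 0.987, 0.013]
ft_force: [0.5, -1.4, 0.6]
grip_width: 0.539
gripper_force: 0.0
```

```bash
python3 - <<'E'
from h import *
where();plan([(tcp(RK.syr(120,0,-2),T15),T15,46,1)])
E
```

```text
t,y,n 0.3 117.6 -1.9 F [ 0.5 -1.4  0.6] w 46.0 time 24.925 q [-0.17  0.59 -0.57  1.86  0.72  0.65  0.57]
-- 1
[[[0.01,0.08,0.01],[0.01,-0.01,-0.01],46]]
```

>>> {"name": "jog_arm", "arguments": {"motion": [[[0,0.06,0],[0,0,0],40],[[0,0,0],[0,0,0],24],[[0,0,0],[0,0,0],24],[[0,0,0],[0,0,0],24],[[0,0,0],[0,0,0],24]]}}

```text
time: 25.55
position: [595.8, 282.6, 61.5]
orientation: [0.13, -0.096, 0.987, 0.014]
ft_force: [-3.1, -0.1, 6.3]
grip_width: 0.332
gripper_force: 58.8
```

```bash
python3 - <<'E'
from h import *
import pickle
s=where(); gp=np.array(s["position"]);gq=R.from_quat(s["orientation"][[1,2,3,0]]);pickle.dump((gp,gq.as_quat()),open("g1.pkl","wb"));Y=120
p0,q0=syrpose(Y)
up1=p0+RK.R@[-10,0,17.3]; up2=p0+RK.R@[-45,0,115]
a=carry(gp,gq,Y,up1,q0);b=carry(gp,gq,Y,up2,q0)
sp,sq=traypose(37.5,120); d=carry(gp,gq,Y,sp,sq)
m=RK.w([-80,-120,225]); e=carry(gp,gq,Y,m,R.from_rotvec((sq*q0.inv()).as_rotvec()*.5)*q0)
plan([a+(24,2),b+(24,4),e+(24,0),d+(24,0)])
E
```

```text
t,y,n 1.3 120.4 -0.7 F [-3.1 -0.1  6.3] w 28.4 time 25.55 q [-0.17  0.58 -0.57  1.86  0.73  0.65  0.57]
-- 2
-- 6
-- 15
-- 25
[[[0.09,0.0,-0.32],[0.0,0.0,0.0],24],[[0.08,0.0,-0.32],[0.0,0.0,0.0],24],[[0.07,0.0,-0.86],[0.0,0.0,0.0],24],[[0.07,0.0,-0.87],[0.0,0.0,0.0],24],[[0.07,0.01,-0.86],[0.0,0.0,0.0],24]]
[[[0.08,0.0,-0.86],[0.0,0.0,0.0],24],[[0.09,-0.89,-0.05],[0.0,0.21,0.06],24],[[0.09,-0.89,-0.05],[0.0,0.21,0.06],24],[[0.08,-0.89,-0.04],[0.0,0.2,0.06],24],[[0.08,-0.89,-0.05],[0.0,0.21,0.07],24]]
[[[0.06,-0.89,-0.04],[0.0,0.21,0.06],24],[[0.06,-0.89,-0.04],[0.0,0.21,0.06],24],[[0.06,-0.89,-0.04],[0.0,0.2,0.06],24],[[0.05,-0.89,-0.03],[0.0,0.21,0.06],24],[[0.04,-0.89,-0.04],[0.0,0.21,0.06],24]]
[[[0.28,-0.96,0.21],[0.0,0.19,0.06],24],[[0.26,-0.96,0.21],[0.0,0.18,0.05],24],[[0.25,-0.97,0.22],[0.0,0.19,0.06],24],[[0.23,-0.96,0.22],[0.0,0.19,0.05],24],[[0.23,-0.97,0.23],[0.0,0.19,0.06],24]]
[[[0.21,-0.97,0.24],[0.0,0.18,0.05],24],[[0.19,-0.97,0.24],[0.0,0.19,0.06],24],[[0.18,-0.97,0.25],[0.0,0.19,0.05],24],[[0.17,-0.97,0.25],[0.0,0.18,0.06],24],[[0.15,-0.98,0.25],[0.0,0.19,0.05],24]]
```

>>> {"name": "jog_arm", "arguments": {"motion": [[[0.09,0,-0.32],[0,0,0],24],[[0.08,0,-0.32],[0,0,0],24],[[0.07,0,-0.86],[0,0,0],24],[[0.07,0,-0.87],[0,0,0],24],[[0.07,0.01,-0.86],[0,0,0],24]]}}

```text
time: 26.18
position: [559.3, 274.8, 152.1]
orientation: [0.129, -0.096, 0.987, 0.013]
ft_force: [1.0, 0.2, -0.2]
grip_width: 0.337
gripper_force: 60.0
```

>>> {"name": "jog_arm", "arguments": {"motion": [[[0.08,0,-0.86],[0,0,0],24],[[0.09,-0.89,-0.05],[0,0.21,0.06],24],[[0.09,-0.89,-0.05],[0,0.21,0.06],24],[[0.08,-0.89,-0.04],[0,0.2,0.06],24],[[0.08,-0.89,-0.05],[0,0.21,0.07],24]]}}

```text
time: 26.8
position: [559.2, 165.3, 178.7]
orientation: [0.071, -0.08, 0.994, 0.01]
ft_force: [0.4, 0.5, -0.6]
grip_width: 0.329
gripper_force: 60.0
```

>>> {"name": "jog_arm", "arguments": {"motion": [[[0.06,-0.89,-0.04],[0,0.21,0.06],24],[[0.06,-0.89,-0.04],[0,0.21,0.06],24],[[0.06,-0.89,-0.04],[0,0.2,0.06],24],[[0.05,-0.89,-0.03],[0,0.21,0.06],24],[[0.04,-0.89,-0.04],[0,0.21,0.06],24]]}}

```text
time: 27.42
position: [569.9, 32.2, 182.3]
orientation: [-0.002, -0.059, 0.998, 0.006]
ft_force: [0.3, 0.5, -0.0]
grip_width: 0.331
gripper_force: 60.0
```

>>> {"name": "jog_arm", "arguments": {"motion": [[[0.28,-0.96,0.21],[0,0.19,0.06],24],[[0.26,-0.96,0.21],[0,0.18,0.05],24],[[0.25,-0.97,0.22],[0,0.19,0.06],24],[[0.23,-0.96,0.22],[0,0.19,0.05],24],[[0.23,-0.97,0.23],[0,0.19,0.06],24]]}}

```text
time: 28.05
position: [545.8, -115.5, 149.8]
orientation: [-0.067, -0.04, 0.997, 0.002]
ft_force: [0.2, 0.4, -0.6]
grip_width: 0.328
gripper_force: 60.0
```

>>> {"name": "jog_arm", "arguments": {"motion": [[[0.21,-0.97,0.24],[0,0.18,0.05],24],[[0.19,-0.97,0.24],[0,0.19,0.06],24],[[0.18,-0.97,0.25],[0,0.19,0.05],24],[[0.17,-0.97,0.25],[0,0.18,0.06],24],[[0,0,0],[0,0,0],24]]}}

```text
time: 28.68
position: [526.3, -236.4, 122.3]
orientation: [-0.119, -0.022, 0.993, -0.002]
ft_force: [0.2, 0.6, -0.8]
grip_width: 0.332
gripper_force: 60.0
```

```bash
python3 - <<'E'
from h import *
import pickle
s=where();print(s["position"],s["gripper_force"])
gp,gq=pickle.load(open("g1.pkl","rb"));gq=R.from_quat(gq)
h=carry(gp,gq,120,*traypose(37.5,80));d=carry(gp,gq,120,*traypose(37.5,5))
plan([h+(24,2),d+(24,4)]);print(d[0])
E
```

```text
t,y,n -96.3 -376.8 126.2 F [ 0.2  0.6 -0.8] w 28.3 time 28.675 q [ 0.64  0.65 -0.58  1.55  0.39  1.3   1.58]
[ 526.29171324 -236.423192    122.31318782] 59.97270405292511
-- 2
-- 6
[[[-0.1,-0.42,0.74],[0.0,0.08,0.01],24],[[-0.11,-0.41,0.74],[0.0,0.08,0.0],24],[[-0.16,0.0,0.6],[0.0,0.0,0.0],24],[[-0.16,0.0,0.61],[0.0,0.0,0.0],24],[[-0.17,-0.01,0.6],[0.0,0.0,0.0],24]]
[[[-0.16,0.0,0.6],[0.0,0.0,0.0],24]]
[ 522.7990871  -261.49781664    2.74334032]
```

>>> {"name": "jog_arm", "arguments": {"motion": [[[-0.1,-0.42,0.74],[0,0.08,0.01],24],[[-0.11,-0.41,0.74],[0,0.08,0],24],[[-0.16,0,0.6],[0,0,0],24],[[-0.16,0,0.61],[0,0,0],24],[[-0.17,-0.01,0.6],[0,0,0],24]]}}

```text
time: 29.3
position: [524.5, -256.9, 21.4]
orientation: [-0.129, -0.025, 0.991, -0.002]
ft_force: [-0.2, -0.2, -0.2]
grip_width: 0.331
gripper_force: 60.0
```

>>> {"name": "jog_arm", "arguments": {"motion": [[[-0.14,0,0.5],[0,0,0],24],[[0,0,0],[0,0,0],24],[[0,0,0],[0,0,0],24]]}}

```text
time: 29.68
position: [525.1, -257.5, 7.6]
orientation: [-0.129, -0.024, 0.991, -0.002]
ft_force: [0.6, 0.1, -1.1]
grip_width: 0.33
gripper_force: 60.0
```

```bash
python3 - <<'E'
from h import *
import pickle
s=where();print(s["position"],s["gripper_force"])
gp,gq=pickle.load(open("g1.pkl","rb"));gq=R.from_quat(gq)
d=carry(gp,gq,120,*traypose(37.5,0))
plan([d+(24,4)]);print(d[0])
E
```

```text
t,y,n -157.7 -397.4 29.0 F [ 0.6  0.1 -1.1] w 28.1 time 29.675 q [ 0.63  0.79 -0.53  1.6   0.47  1.14  1.55]
[ 525.10640334 -257.54674895    7.63170996] 59.9749231338501
-- 4
[[[0.0,-0.03,0.08],[0.0,0.01,0.01],24],[[0.0,-0.03,0.09],[0.0,0.0,0.01],24],[[0.0,-0.04,0.08],[0.0,0.01,0.01],24],[[0.0,-0.03,0.09],[-0.01,0.01,0.01],24]]
[ 522.7990871  -261.49781664   -2.25665968]
```

>>> {"name": "jog_arm", "arguments": {"motion": [[[0,-0.13,0.02],[0,0.02,0.04],24],[[0,0,0.08],[0,0,0],24],[[0,0,0.08],[0,0,0],24],[[0,0,0.05],[0,0,0],24],[[0,0,0],[0,0,0],24]]}}

```text
time: 30.3
position: [522.9, -261.5, 0.3]
orientation: [-0.13, -0.021, 0.991, -0.002]
ft_force: [-0.3, 0.8, -0.1]
grip_width: 0.331
gripper_force: 60.0
```

>>> {"name": "jog_arm", "arguments": {"motion": [[[0,0,0.05],[0,0,0],24],[[0,0,0],[0,0,0],24]]}}

```text
time: 30.55
position: [522.9, -261.7, -0.8]
orientation: [-0.13, -0.021, 0.991, -0.002]
ft_force: [0.2, -0.2, 0.2]
grip_width: 0.332
gripper_force: 60.0
```

>>> {"name": "jog_arm", "arguments": {"motion": [[[0,0,0.04],[0,0,0],24],[[0,0,0.03],[0,0,0],24],[[0,0,0],[0,0,0],24]]}}

```text
time: 30.92
position: [523.0, -262.4, -1.9]
orientation: [-0.129, -0.021, 0.991, -0.003]
ft_force: [-0.0, -1.1, 8.9]
grip_width: 0.333
gripper_force: 61.0
```

>>> {"name": "jog_arm", "arguments": {"motion": [[[0,0,0.02],[0,0,0],24],[[0,0,0],[0,0,0],24]]}}

```text
time: 31.18
position: [523.0, -262.6, -2.2]
orientation: [-0.129, -0.021, 0.991, -0.003]
ft_force: [1.0, -3.5, 11.5]
grip_width: 0.331
gripper_force: 61.1
```

>>> {"name": "jog_arm", "arguments": {"motion": [[[0,0,0],[0,0,0],36],[[0,0,0],[0,0,0],46],[[0,0,0],[0,0,0],46],[[0,0,-0.3],[0,0,0],46],[[0,0,-0.6],[0,0,0],46]]}}

```text
time: 31.8
position: [528.7, -261.2, 23.0]
orientation: [-0.131, -0.021, 0.991, -0.002]
ft_force: [0.1, 0.9, 0.8]
grip_width: 0.535
gripper_force: 0.0
```

>>> {"name": "jog_arm", "arguments": {"motion": [[[0,0,-0.8],[0,0,0],46],[[0,0,-1],[0,0,0],46],[[0,0,-1],[0,0,0],20],[[0,0,-1],[0,0,0],0],[[0,0,0],[0,0,0],0]]}}

```text
time: 32.42
position: [560.9, -259.9, 136.4]
orientation: [-0.127, -0.021, 0.992, -0.003]
ft_force: [0.2, -0.5, -0.6]
grip_width: 0.002
gripper_force: 0.0
```

```bash
cat >> h.py <<'E'
TP=tool(101.16,-20)
def press(y,t,n): # TCP for shut front tip corner at (t,n)
    m=TP.as_matrix(); return RK.syr(y,t,n)+23*m[:,2]-11*m[:,0]
def tip():
    from cell import arm
    s=arm.read_state();q=R.from_quat(s["orientation"][[1,2,3,0]]);m=q.as_matrix();G=s["position"]-23*m[:,2]+11*m[:,0]
    g=RK.R.T@(G-RK.o)-[-18,0,102]; c=np.cos(np.pi/6)
    print("tip t,y,n",(g[0]*c+g[2]*.5).round(1),g[1].round(1),(-g[0]*.5+g[2]*c).round(1),"F",s["ft_force"].round(1),s["time"],s["q"].round(2))
E
python3 - <<'E'
from h import *
from cell import arm
s=where();print(s["position"])
t=arm.read_camera("top");np.savez("t10.npz",**t);c=arm.read_camera("wrist");np.savez("w11.npz",**c)
for nm,cc in (("wrist",c),("top",t)):
  g=cc["color"].min(2)
  for yy in (37.5,-37.5):
   for x in (-72,-45,0,54.5,80,112):
    q=proj(cc,TRAY.w([x,yy,39]));u,v=q.round().astype(int)
    if 0<=v<480 and 60<u<580:
        w=60 if nm=="wrist" else 12; r=g[v,u-w:u+w+1]; print(nm,yy,x,q.round(1),[int(k) for k in r[::(6 if w==60 else 2)]])
p,q=plan([(RK.w([0,-120,225]),tool(97,0),0,0),(press(40,100,75),TP,0,0),(press(40,100,-2),TP,0,0)])
E
```

```text
t,y,n -63.3 -406.6 123.1 F [ 0.2 -0.5 -0.6] w 0.1 time 32.425 q [ 0.62  0.7  -0.56  1.4   0.4   1.4   1.62]
[ 560.94976783 -259.9063192   136.35042498]
wrist 37.5 -72 [322.9 136.1] [102, 102, 102, 103, 104, 101, 104, 105, 102, 103, 186, 103, 102, 103, 103, 102, 104, 105, 103, 44, 100]
wrist 37.5 -45 [322.9 170.8] [106, 105, 106, 107, 108, 108, 110, 132, 180, 182, 182, 180, 170, 103, 110, 108, 109, 107, 107, 48, 105]
wrist 37.5 0 [322.9 228. ] [112, 114, 115, 115, 116, 116, 119, 118, 173, 174, 175, 174, 159, 109, 120, 117, 117, 116, 115, 49, 113]
wrist 37.5 54.5 [322.9 296.2] [118, 118, 121, 121, 120, 171, 184, 186, 54, 52, 6, 55, 51, 176, 186, 115, 121, 120, 119, 35, 118]
wrist 37.5 80 [322.9 327.7] [117, 119, 118, 120, 62, 8, 10, 22, 115, 113, 24, 86, 115, 44, 7, 9, 2, 116, 117, 33, 115]
wrist 37.5 112 [322.9 366.8] [9, 6, 2, 2, 7, 8, 4, 7, 8, 13, 35, 13, 7, 6, 9, 6, 6, 5, 7, 6, 5]
wrist -37.5 -72 [227.2 136.1] [163, 83, 22, 98, 96, 95, 97, 97, 98, 110, 189, 99, 100, 99, 100, 99, 102, 102, 102, 103, 104]
wrist -37.5 -45 [227.6 170.9] [166, 79, 20, 98, 98, 99, 99, 176, 181, 180, 180,
[... 1737 characters left out ...]
17,-0.05],0],[[-0.27,0.91,-0.33],[0.01,-0.17,-0.05],0],[[-0.29,0.91,-0.32],[0.01,-0.17,-0.06],0]]
[[[-0.3,0.91,-0.33],[0.0,-0.17,-0.05],0],[[-0.31,0.91,-0.31],[0.01,-0.17,-0.05],0],[[-0.33,0.9,-0.31],[0.01,-0.16,-0.05],0],[[-0.35,0.9,-0.3],[0.01,-0.17,-0.05],0],[[-0.35,0.9,-0.29],[0.0,-0.17,-0.05],0]]
[[[-0.37,0.9,-0.29],[0.01,-0.17,-0.05],0],[[-0.21,0.91,0.14],[-0.02,-0.42,-0.09],0],[[-0.21,0.9,0.16],[-0.01,-0.41,-0.08],0],[[-0.21,0.9,0.18],[-0.02,-0.42,-0.09],0],[[-0.21,0.9,0.18],[-0.01,-0.42,-0.09],0]]
[[[-0.21,0.89,0.2],[-0.02,-0.41,-0.08],0],[[-0.21,0.89,0.22],[-0.01,-0.42,-0.09],0],[[-0.15,0.0,0.84],[0.0,0.0,0.0],0],[[-0.15,0.0,0.85],[0.0,0.0,0.0],0],[[-0.15,0.0,0.84],[0.0,0.0,0.0],0]]
```

Both syringes lie seated and parallel. Now go behind #2's thumb disc to press it home.

>>> {"name": "jog_arm", "arguments": {"motion": [[[-0.23,0.92,-0.35],[0.01,-0.17,-0.05],0],[[-0.24,0.92,-0.34],[0,-0.17,-0.05],0],[[-0.26,0.92,-0.34],[0.01,-0.17,-0.05],0],[[-0.27,0.91,-0.33],[0.01,-0.17,-0.05],0],[[-0.29,0.91,-0.32],[0.01,-0.17,-0.06],0]]}}

```text
time: 33.15
position: [599.6, -118.1, 174.8]
orientation: [-0.07, -0.04, 0.997, -0.001]
ft_force: [0.3, -0.1, 0.1]
grip_width: 0.001
gripper_force: 0.0
```

>>> {"name": "jog_arm", "arguments": {"motion": [[[-0.3,0.91,-0.33],[0,-0.17,-0.05],0],[[-0.31,0.91,-0.31],[0.01,-0.17,-0.05],0],[[-0.33,0.9,-0.31],[0.01,-0.16,-0.05],0],[[-0.35,0.9,-0.3],[0.01,-0.17,-0.05],0],[[-0.35,0.9,-0.29],[0,-0.17,-0.05],0]]}}

```text
time: 33.78
position: [640.2, 21.5, 216.4]
orientation: [-0.012, -0.057, 0.998, 0.0]
ft_force: [-0.2, -0.9, 0.3]
grip_width: 0.0
gripper_force: 0.0
```

>>> {"name": "jog_arm", "arguments": {"motion": [[[-0.37,0.9,-0.29],[0.01,-0.17,-0.05],0],[[-0.21,0.91,0.14],[-0.02,-0.42,-0.09],0],[[-0.21,0.9,0.16],[-0.01,-0.41,-0.08],0],[[-0.21,0.9,0.18],[-0.02,-0.42,-0.09],0],[[-0.21,0.9,0.18],[-0.01,-0.42,-0.09],0]]}}

```text
time: 34.4
position: [659.4, 160.7, 207.4]
orientation: [0.116, -0.085, 0.989, 0.012]
ft_force: [0.2, 0.6, -0.0]
grip_width: 0.001
gripper_force: 0.0
```

>>> {"name": "jog_arm", "arguments": {"motion": [[[-0.21,0.89,0.2],[-0.02,-0.41,-0.08],0],[[-0.21,0.89,0.22],[-0.01,-0.42,-0.09],0],[[0,0,0],[0,0,0],0],[[0,0,0],[0,0,0],0]]}}

```text
time: 34.9
position: [665.3, 213.9, 198.6]
orientation: [0.172, -0.096, 0.98, 0.017]
ft_force: [0.2, -0.5, 0.1]
grip_width: -0.002
gripper_force: 0.0
```

```bash
python3 - <<'E'
from h import *
from cell import arm
tip()
c=arm.read_camera("wrist");np.savez("w12.npz",**c);g=c["color"].astype(int)
for y in (40,-120):
    fl=proj(c,RK.syr(y,57,16));print(y,"flange top",fl.round(1),"discs",[proj(c,RK.syr(y,70+k,16)).round(1).tolist() for k in (0,10)])
    u=int(round(fl[0]))
    if 0<=u<640: print([int(v) for v in g[int(fl[1])-30:min(470,int(fl[1])+60):3,u].mean(1)])
plan([(press(40,98,-2),TP,0,0)])
E
```

```text
tip t,y,n 99.7 39.6 74.6 F [ 0.2 -0.5  0.1] 34.9 [ 0.04  0.45 -0.66  1.72  0.55  0.79  0.9 ]
40 flange top [323.3 189.1] discs [[323.3, 210.7], [323.3, 227.1]]
[246, 247, 247, 247, 246, 247, 208, 245, 230, 246, 246, 246, 246, 246, 246, 246, 246, 247, 246, 248, 184, 247, 243, 239, 227, 235, 232, 231, 233, 233]
-120 flange top [ 58.4 189. ] discs [[60.5, 210.5], [62.0, 226.9]]
[246, 245, 244, 243, 241, 240, 240, 215, 248, 215, 233, 232, 234, 240, 40, 249, 249, 36, 8, 8, 11, 10, 9, 10, 7, 22, 5, 10, 8, 7]
-- 3
[[[-0.13,0.01,0.84],[0.0,0.0,0.0],0],[[-0.13,0.02,0.84],[0.0,-0.01,-0.01],0],[[-0.12,0.01,0.84],[0.0,0.0,0.0],0]]
```

>>> {"name": "jog_arm", "arguments": {"motion": [[[-0.13,0.01,0.84],[0,0,0],0],[[-0.13,0.02,0.84],[0,0,0],0],[[-0.12,0.01,0.8],[0,0,0],0],[[0,0,0],[0,0,0],0],[[0,0,0],[0,0,0],0]]}}

```text
time: 35.58
position: [700.4, 222.3, 132.9]
orientation: [0.172, -0.096, 0.98, 0.017]
ft_force: [-0.7, 0.2, 1.5]
grip_width: -0.002
gripper_force: 0.0
```

```bash
python3 - <<'E'
from h import *
tip();plan([(press(40,88,-2),TP,0,2)]);print(RK.R@[-np.cos(np.pi/6),0,-.5])
E
```

```text
tip t,y,n 98.0 41.1 -0.3 F [-0.7  0.2  1.5] 35.575 [-0.02  0.57 -0.59  1.71  0.65  0.7   0.83]
-- 2
[[[0.16,-0.02,0.06],[0.0,0.0,0.0],0],[[0.16,-0.02,0.05],[0.0,-0.01,0.0],0]]
[-0.84964931 -0.16761876 -0.5       ]
```

>>> {"name": "jog_arm", "arguments": {"motion": [[[0.16,-0.02,0.03],[0,0,0],0],[[0.16,-0.02,0.03],[0,0,0],0],[[0.08,0,0.02],[0,0,0],0],[[0,0,0],[0,0,0],0]]}}

```text
time: 36.08
position: [690.0, 218.8, 126.0]
orientation: [0.172, -0.096, 0.98, 0.017]
ft_force: [0.2, -0.5, 0.2]
grip_width: -0.001
gripper_force: 0.0
```

>>> {"name": "jog_arm", "arguments": {"motion": [[[0.07,0,0.01],[0,0,0],0],[[0.07,0,0.01],[0,0,0],0],[[0,0,0],[0,0,0],0]]}}

```text
time: 36.45
position: [686.3, 218.2, 123.8]
orientation: [0.172, -0.096, 0.98, 0.017]
ft_force: [0.6, 0.1, -0.5]
grip_width: -0.002
gripper_force: 0.0
```

>>> {"name": "jog_arm", "arguments": {"motion": [[[0.05,0,0.01],[0,0,0],0],[[0.05,0,0.01],[0,0,0],0],[[0,0,0],[0,0,0],0]]}}

```text
time: 36.83
position: [684.6, 217.9, 122.8]
orientation: [0.173, -0.096, 0.98, 0.017]
ft_force: [3.2, 0.2, 1.3]
grip_width: -0.001
gripper_force: 1.4
```

```bash
python3 -c "
from h import *
tip()"
```

```text
tip t,y,n 78.8 39.8 -0.9 F [3.2 0.2 1.3] 36.825 [-0.02  0.55 -0.58  1.76  0.66  0.66  0.8 ]
```

>>> {"name": "jog_arm", "arguments": {"motion": [[[0.05,0,0.01],[0,0,0],0],[[0.05,0,0.01],[0,0,0],0],[[0.05,0,0.01],[0,0,0],0],[[0.05,0,0.01],[0,0,0],0],[[0,0,0],[0,0,0],0]]}}

```text
time: 37.45
position: [678.6, 216.7, 119.1]
orientation: [0.172, -0.096, 0.98, 0.017]
ft_force: [0.8, -0.1, 1.4]
grip_width: 0.001
gripper_force: 1.1
```

>>> {"name": "jog_arm", "arguments": {"motion": [[[0.03,0,0.01],[0,0,0],0],[[0,0,0],[0,0,0],0]]}}

```text
time: 37.7
position: [678.1, 216.6, 118.6]
orientation: [0.172, -0.096, 0.98, 0.017]
ft_force: [2.7, 0.4, 2.1]
grip_width: 0.004
gripper_force: 1.3
```

```bash
python3 -c "
from h import *
tip()"
```

```text
tip t,y,n 71.0 39.8 -1.2 F [2.7 0.4 2.1] 37.7 [-0.02  0.55 -0.58  1.78  0.67  0.65  0.79]
```

Still sliding at about 3 N, so small steps until the stop.

>>> {"name": "jog_arm", "arguments": {"motion": [[[0.03,0,0.01],[0,0,0],0],[[0,0,0],[0,0,0],0]]}}

```text
time: 37.95
position: [677.4, 216.4, 118.0]
orientation: [0.172, -0.096, 0.98, 0.017]
ft_force: [0.5, -0.1, 3.7]
grip_width: -0.006
gripper_force: 1.3
```

>>> {"name": "jog_arm", "arguments": {"motion": [[[0.03,0,0.01],[0,0,0],0],[[0,0,0],[0,0,0],0]]}}

```text
time: 38.2
position: [676.6, 216.2, 117.4]
orientation: [0.172, -0.096, 0.98, 0.017]
ft_force: [0.7, 0.8, 3.6]
grip_width: -0.004
gripper_force: 1.3
```

>>> {"name": "jog_arm", "arguments": {"motion": [[[0.02,0,0],[0,0,0],0],[[0,0,0],[0,0,0],0]]}}

```text
time: 38.45
position: [676.1, 216.1, 117.1]
orientation: [0.172, -0.096, 0.98, 0.017]
ft_force: [1.9, 0.5, 3.1]
grip_width: 0.0
gripper_force: 1.3
```

>>> {"name": "jog_arm", "arguments": {"motion": [[[0.03,0,0.005],[0,0,0],0],[[0,0,0],[0,0,0],0]]}}

```text
time: 38.7
position: [675.6, 216.0, 116.9]
orientation: [0.172, -0.096, 0.98, 0.017]
ft_force: [2.0, 0.4, 3.1]
grip_width: 0.001
gripper_force: 1.9
```

>>> {"name": "jog_arm", "arguments": {"motion": [[[0.03,0,0.005],[0,0,0],0],[[0,0,0],[0,0,0],0]]}}

```text
time: 38.95
position: [675.5, 216.1, 117.0]
orientation: [0.173, -0.096, 0.98, 0.017]
ft_force: [4.4, 0.5, 3.8]
grip_width: -0.002
gripper_force: 3.1
```

```bash
python3 -c "
from h import *
tip()"
```

```text
tip t,y,n 67.8 39.8 -1.3 F [4.4 0.5 3.8] 38.95 [-0.02  0.54 -0.58  1.79  0.67  0.64  0.78]
```

>>> {"name": "jog_arm", "arguments": {"motion": [[[0.04,0,0.007],[0,0,0],0],[[0,0,0],[0,0,0],0]]}}

```text
time: 39.2
position: [675.4, 216.1, 117.1]
orientation: [0.174, -0.096, 0.98, 0.018]
ft_force: [7.3, 1.1, 3.8]
grip_width: 0.002
gripper_force: 4.3
```

>>> {"name": "jog_arm", "arguments": {"motion": [[[0.03,0,0.005],[0,0,0],0],[[0,0,0],[0,0,0],0]]}}

```text
time: 39.45
position: [675.3, 216.1, 117.1]
orientation: [0.175, -0.095, 0.98, 0.018]
ft_force: [8.8, 1.8, 4.8]
grip_width: -0.001
gripper_force: 5.2
```

The plunger is firmly at its stop. Retreat and check.

>>> {"name": "jog_arm", "arguments": {"motion": [[[-0.3,0,-0.05],[0,0,0],0],[[-0.4,0,-0.07],[0,0,0],0],[[0,0,-0.8],[0,0,0],0],[[0,0,-1],[0,0,0],0],[[0,0,-1],[0,0,0],0]]}}

```text
time: 40.08
position: [661.7, 213.7, 206.3]
orientation: [0.172, -0.096, 0.98, 0.017]
ft_force: [0.6, -0.0, -0.1]
grip_width: -0.004
gripper_force: 0.0
```

>>> {"name": "jog_arm", "arguments": {"motion": [[[0,-1,-0.5],[0,0,0],0],[[0,-1,-0.5],[0,0,0],0],[[0,-1,0],[0,0,0],0],[[0,-0.3,0],[0,0,0],0],[[0,0,0],[0,0,0],0]]}}

```text
time: 40.7
position: [671.5, 114.4, 233.1]
orientation: [0.172, -0.095, 0.98, 0.017]
ft_force: [-0.2, -0.3, -0.2]
grip_width: -0.001
gripper_force: 0.0
```

```bash
python3 - <<'E'
from h import *
from cell import arm
tip()
c=arm.read_camera("wrist");sc=arm.read_camera("scene");g=c["color"].astype(int).mean(2)
np.savez("s3.npz",**sc)
for y in (40,-120):
    fl=proj(c,RK.syr(y,57,16));d0=proj(c,RK.syr(y,70,16));d1=proj(c,RK.syr(y,80,16))
    print(y,"flange",fl.round(1),"home",d0.round(1),"+10",d1.round(1))
    prof=[]
    for t in np.arange(50,90,1.):
        u,v=proj(c,RK.syr(y,t,13)).round().astype(int)
        prof.append(int(g[v,u]) if 0<=u<640 and 0<=v<480 else -1)
    print(prof)
# disc centres in scene: predicted home projection, before/after
o=np.load("scene0.npz")["color"].astype(int);n=sc["color"].astype(int)
for y in (40,-120):
    for nm,a in (("before",o),("after",n)):
        print(y,nm,[int(a[tuple(proj(sc,RK.syr(y,t)).round().astype(int)[::-1])].mean()) for t in range(60,96,2)])
H=np.array([-81.3,0,77.5]);f=np.radians(38.4)+2.6;b=H+86*np.array([np.cos(f),0,np.sin(f)])
for y in (-80,80): 
    q=proj(sc,RK.w(b+[0,y,0])).round().astype(int);print("bar",n[q[1]-2:q[1]+3,q[0]].mean(1).round())
E
```

```text
tip t,y,n 105.6 -59.2 111.1 F [-0.2 -0.3 -0.2] 40.7 [ 0.27  0.4  -0.72  1.71  0.44  0.81  1.15]
40 flange [463.4 181.3] home [462.5 199.8] +10 [461.8 213.9]
[195, 237, 244, 223, 231, 242, 241, 241, 241, 242, 242, 241, 242, 229, 231, 241, 243, 230, 226, 224, 215, 217, 226, 225, 220, 222, 224, 225, 226, 227, 226, 225, 227, 223, 223, 227, 234, 239, 47, 43]
-120 flange [236.6 181.3] home [237.2 199.8] +10 [237.6 213.9]
[218, 227, 241, 241, 238, 242, 242, 242, 242, 242, 242, 242, 242, 242, 242, 233, 242, 249, 229, 114, 0, 4, 10, 6, 6, 6, 8, 4, 7, 6, 4, 3, 0, 15, 29, 112, 168, 183, 229, 237]
40 before [139, 139, 136, 136, 136, 136, 136, 135, 136, 136, 134, 134, 134, 135, 135, 136, 130, 130]
40 after [147, 147, 147, 147, 147, 146, 146, 146, 146, 146, 142, 142, 142, 51, 51, 40, 46, 46]
-120 before [136, 136, 136, 136, 136, 135, 135, 135, 137, 137, 133, 133, 75, 75, 44, 42, 42, 45]
-120 after [146, 146, 147, 146, 146, 147, 147, 147, 148, 148, 144, 144, 82, 82, 44, 43, 43, 46]
bar [133. 115. 111. 104. 103.]
bar [122. 114. 111. 110. 136.]
```

```bash
python3 -c "
from cell import arm
print(arm.sign_off())"
```

```text
the job is handed in; nothing more can be done
None
```

The job is handed in at about 41 s of the 72 s: the bar is open, both pulled-out syringes lie in the tray notches, the part-out plunger of the second syringe is pressed home against its stop, and the fourth was already home; hand-in returned no verdict.

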